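Release the jammed drawer of a sensor test fixture with the release pin

TASK

The drawer of the sensor test fixture has locked. Take the release pin from its block, push it gently down through the small access hole in the cover until the hidden spring latch lets go and the drawer springs out a little; do not force it, the latch is delicate. Then put the pin back in its block, standing upright and fully seated, and pull the drawer out by its knob all the way to its stop, with the sensor still lying in its nest.

Things in the scene. Friction and masses are not known exactly. Their poses are not given: they have to be found in the camera images.
- test_fixture: Sensor test fixture bolted down: dark base plate 144 x 128 x 10 mm, housing 120 (x) x 100 (y) mm, flat grey cover, top 60 mm above the bench. Origin: centre of underside; x to the back, drawer comes out along -x. Hidden latch: its spring resists with 5 N at first to 10 N, it frees the drawer after 4 mm of travel, solid stop at 6 mm; over 25 N bends it. Keep it down 0.5 s while the damped drawer creeps out.
- access_hole (a point): Centre of the access hole at the cover's top face (z = 60 mm), 36 mm behind and 24 mm left of the fixture's middle, in a brass ring 17 mm wide. Straight down, 6.5 mm wide, 1.5 mm chamfer, through the 8 mm cover. Out of sight below it is the latch's flat striker, 11 mm wide, at a height that differs from fixture to fixture: the pin's tip first touches it 12 to 34 mm below the cover's top.
- drawer_knob (a point): Middle of the drawer's black knob: a cylinder 22 mm in diameter, 22 mm long, along the fixture's x, 32 mm above the bench, 91.5 mm in front of the fixture's middle when shut; moves with the drawer. It stands 14 mm clear of the drawer's face on a neck of 14 mm; nothing is beside it.
- drawer (a joint): How far the drawer is out, m: 0 locked shut, about 0.022 after it has sprung out by itself (in about a second), 0.060 at its end stop. Once released it slides against 1.5 N of friction and stays where it is left.
- pin_handle (a point): Middle of the release pin's ribbed orange and black handle: cylinder 16 mm in diameter, 45 mm long, along the pin's z (up as it stands). Below it a steel flange 20 mm wide, 3 mm thick, then a round-ended steel rod 4 mm in diameter, 50 mm long. 98 mm in all, about 60 g; turns freely in its block.
- pin_tip (a point): Lower end of the pin's rod, 75.5 mm below the handle's middle along the pin's axis; z is the pin's axis, towards the handle.
- holder_mouth (a point): Centre of the mouth of the pin's parking block, at its top face 60 mm above the bench: aluminium, 30 x 30 mm, on a dark foot 58 x 46 mm, fixed, with a vertical bore 10 mm wide (2 mm chamfer), 53 mm deep. The pin hangs in it by its flange, which lies on the top face.
- seated_sensor: Round white metal sensor, 38 mm in diameter and 13 mm high, lying loose in the round 41 mm pocket (6 mm deep) of the drawer's nest, 63.5 mm behind the knob's middle; hidden while the drawer is shut. Origin: centre of its underside.
Not all that is in view belongs to the job. Leave any red or yellow look-alike of the part that bears pin_handle alone.

How it is judged:
By the outcome, as a careful person would: the job done as asked, in the order asked, and still so for the second after the job is handed in, with the robot touching nothing.
It also fails if it takes over 56 s, if anything falls off the work surface, if the arm or the gripper's body presses on something with over 40 N, if the wrist force passes 120 N, or if a joint passes its speed limit or range.

ROBOT

A 6-joint arm with a two-finger parallel gripper is mounted at the origin on a cart in front of the work surface, level with it; the furniture and walls round the work are solid. World frame = base frame: x ahead of the robot, y to its left, z up, the work surface at z = 0. Lengths are in m, angles in rad, forces in N, time in s.
With the tool pointing down it reaches from about 0.25 to 0.775 m from the base axis. Payload 8.9 kg.
Tool frame: the origin (TCP) lies between the finger pads; the fingertips stand 22 mm ahead of it and the grasp point (between the pads) lies 3 mm ahead of it; x points along the fingers, y is the direction in which the jaws open and shut, and the axes are right-handed (so a half turn about x gives the same grasp; the last joint's range is limited). The gripper opens to 85 mm and grips with 20 to 120 N. Pads are 22 mm wide; open, the fingers measure 114 mm over their backs; the gripper's body (76 mm by 85 mm) begins 54 mm behind the grasp point. The pads swing forward as they close: fully open they stand 13 mm farther back than shut.
Start: joints at [1.097, 0.291, -0.153, 1.127, 0, 1.431], TCP at [0.172, 0.496, 0.253] pointing down, gripper open.
Joint ranges: [-2.52, 2.52], [-0.91, 1.74], [-1.3, 1.37], [-1.96, 2.02], [-1.52, 1.47], [-3.14, 3.14]. Speed limits (rad/s): [2.22, 2.22, 2.79, 3.14, 3.14, 3.14].

INTERFACE

Orientations are given as a unit quaternion [x, y, z, w].
In Python, from station import bot gives the robot as it stands.
- The arm moves only by the tool play_rows, never from a script. Its argument "moves" is a list of rows, each an object with "travel": the shift along the tool's x, y, z in mm, a list of three; "rot": the turn, a rotation vector about the tool's x, y, z in rad, a list of three. A call has 1 to 5 rows; each row is the pose to reach, as a shift and turn from the pose measured when the call began, along the tool's axes at that moment; what a row does not reach only later rows make up. A row lasts 1/8 s, in which the tool goes at most 62.5 mm and 10.7 degrees, less where a joint would pass 70% of its speed; a pose out of reach is approached as far as the arm can. A call with a gripper value outside its range is refused whole. "claw" is the closure, from 0 (fully open) to 1 (shut), set as the call begins (left out, the last holds). The fingers move at their own pace and stop on an object; "grip_force" is the grip in N (left out, the last holds). Time passes only in rows, so rows that repeat a pose let the fingers close. It gives the time, the measured TCP pose, the force and the opening at its end, in the units of the state.
- bot.observe(): the state, without advancing time (a new reading comes with each control period).
- bot.snapshot(name): name is "scene" or "top" or "wrist"; returns a dict with "frame" (420x560x3 uint8, red, green, blue), "vertical_fov" (degrees; the focal length in pixels is half the picture's height over the tangent of half this angle, whatever the lens; pixels are square), "cx", "cy" (the principal point, pixels), "k1" (the pictures are not rectified: a ray, as slopes to the right and down, at radius r is drawn at 1 + k1 r^2 times it, then the intrinsics apply), "R" (3x3) and "t" (3): a world point X has camera coordinates R X + t; the wrist camera has in their place "T_tool_cam" (4x4, takes a point from camera to tool coordinates, whose origin is the TCP and whose axes are the tool frame's). Camera axes: x right, y down, z forward; pixel columns grow to the right and rows downward; lengths in m; the calibration is good to about 2 mm. A picture is of the moment at which its call begins: read the wrist's pose just before it. There is no depth.
- bot.sign_off(): hands the job in, once; it reports no verdict.
The state is a dict: "time_s": time; "joint_pos": joint angles; "dq": joint speeds; "tau": joint torques, N m; "ee_pos": TCP position; "tool_rot": TCP orientation; "force": force on the tool from outside, world axes, zero at the start; "moment": the same for the moment, N m; "finger_gap": finger opening in m.
Only numpy, scipy, OpenCV 4.12 (cv2) and the standard library are available. Lean on these libraries where they do the work, as an engineer would, in place of code of your own. Each camera call takes 0.05 s, during which the arm holds its last target.

## Working session

There is one attempt and no reset: what is moved stays moved. The work goes in short steps, Python scripts to look and compute and a tool call to move; the robot and the scene stay as the last step left them, time stands still between calls to the robot, and variables do not carry over. Pictures are saved under pics/ and viewed, and the job is handed in when it is done.

Besides the shell and the picture viewer there is one more tool, called after "Emit:" as name([rows], argument=value, ...), one row to a line, values as JSON. play_rows: Moves the arm, as the interface text tells. Its arguments: {"type":"object","properties":{"moves":{"type":"array"},"claw":{"type":"number"},"grip_force":{"type":"number"}},"required":["moves"]}

```bash
mkdir -p pics; ls; python3 - <<'E'
from station import bot
import cv2
s=bot.observe();print({k:s[k] for k in s})
for n in ["scene","top","wrist"]:
    d=bot.snapshot(n);f=d.pop("frame");cv2.imwrite(f"pics/{n}0.png",f[:,:,::-1]);print(n,d)
print(bot.observe()["time_s"])
E
```

```text
pics
{'time_s': 0.0, 'joint_pos': array([ 1.09669877e+00,  2.91303365e-01, -1.54100866e-01,  1.12667749e+00,
       -1.91737898e-05,  1.43149514e+00]), 'dq': array([ 0.00048935,  0.00081827, -0.0007779 ,  0.0004697 , -0.00032193,
        0.00077124]), 'tau': array([ 6.97451942e-04, -5.37137961e+01,  3.31371260e+01,  1.55492197e-02,
        3.51382164e-05,  1.97283333e-05]), 'ee_pos': array([0.17232579, 0.49549976, 0.25272978]), 'tool_rot': array([ 0.11738102,  0.69735317, -0.11825161,  0.69709168]), 'force': array([-0.88234108,  0.19118489, -0.84658135]), 'moment': array([0.02988211, 0.00801584, 0.00300015]), 'finger_gap': 0.08557212341998259}
scene {'vertical_fov': 44.17102980200138, 'cx': 269.226254560004, 'cy': 212.43697568582542, 'k1': -0.038381084845903336, 'R': array([[-0.72180015, -0.69175602,  0.02186648],
       [-0.41500223,  0.40730992, -0.81355503],
       [ 0.55387516, -0.59629878, -0.58107665]]), 't': array([0.34894993, 0.35738717, 0.63661967])}
top {'vertical_fov': 44.95668070738892, 'cx': 285.5575787592657, 'cy': 211.13731780487726, 'k1': -0.15442553843231854, 'R': array([[-0.26636318, -0.96386964,  0.00244389],
       [-0.93512879,  0.25780447, -0.24304528],
       [ 0.23363392, -0.06702367, -0.97001187]]), 't': array([0.08644131, 0.56018874, 0.89659747])}
wrist {'vertical_fov': 62.553492476508126, 'cx': 276.32442820697634, 'cy': 207.3763614514506, 'k1': -0.00491233963683, 'T_tool_cam': array([[-3.81517549e-04, -3.04319217e-01,  9.52570033e-01,
        -1.20791575e-01],
       [ 9.99999781e-01, -6.30493720e-04,  1.99088889e-04,
        -1.95552132e-05],
       [ 5.40002849e-04,  9.52569901e-01,  3.04319391e-01,
        -7.63691747e-02],
       [ 0.00000000e+00,  0.00000000e+00,  0.00000000e+00,
         1.00000000e+00]])}
0.15
```

View pics/scene0.png

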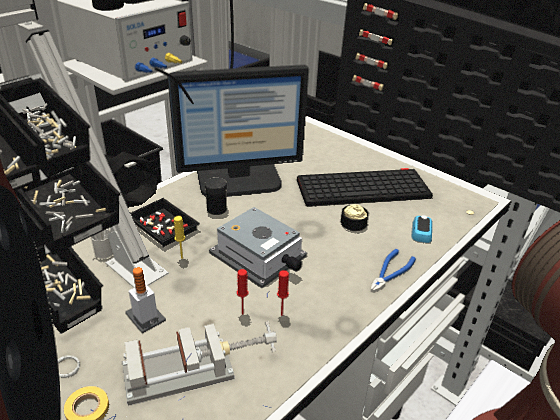

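View pics/top0.png

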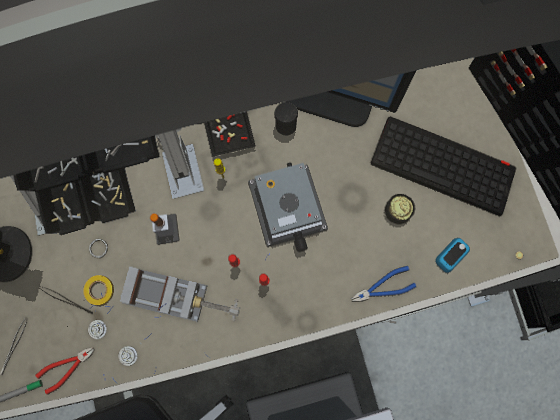

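View pics/wrist0.png

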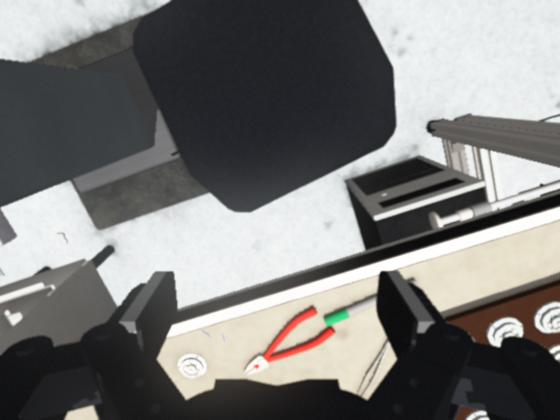

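```bash
cat > h.py <<'E'
import numpy as np, cv2
from scipy.spatial.transform import Rotation as Rn
from station import bot
def K(d):
    h=d["frame"].shape[0]; f=h/2/np.tan(np.radians(d["vertical_fov"])/2)
    return np.array([[f,0,d["cx"]],[0,f,d["cy"]],[0,0,1.]])
def snap(n):
    s=bot.observe(); d=bot.snapshot(n); 
    if n=="wrist":
        T=np.eye(4);T[:3,:3]=Rn.from_quat(s["tool_rot"]).as_matrix();T[:3,3]=s["ee_pos"]
        C=T@d["T_tool_cam"]; d["R"]=C[:3,:3].T; d["t"]=-C[:3,:3].T@C[:3,3]
    return d
def ray(d,uv):
    k=K(d); p=np.array([(uv[0]-k[0,2])/k[0,0],(uv[1]-k[1,2])/k[0,0]]); q=p.copy()
    for _ in range(30): q=p/(1+d["k1"]*(q@q))
    v=d["R"].T@np.array([q[0],q[1],1]); return -d["R"].T@d["t"], v/np.linalg.norm(v)
def onz(d,uv,z):
    c,v=ray(d,uv); return c+v*(z-c[2])/v[2]
def proj(d,X):
    x=d["R"]@np.asarray(X)+d["t"]; q=x[:2]/x[2]; q=q*(1+d["k1"]*(q@q)); k=K(d); return q*k[0,0]+k[:2,2]
def tri(rays):
    A=np.zeros((3,3));b=np.zeros(3)
    for c,v in rays:
        P=np.eye(3)-np.outer(v,v);A+=P;b+=P@c
    X=np.linalg.solve(A,b); return X,[np.linalg.norm((np.eye(3)-np.outer(v,v))@(X-c)) for c,v in rays]
def crop(d,x0,y0,x1,y1,name):
    im=d["frame"][y0:y1,x0:x1,::-1]; s=min(800/(x1-x0),600/(y1-y0)); cv2.imwrite("pics/"+name,cv2.resize(im,None,fx=s,fy=s,interpolation=cv2.INTER_CUBIC)); print(name,"scale",s)
def blobs(d,lo,hi,amin=8):
    hsv=cv2.cvtColor(d["frame"],cv2.COLOR_RGB2HSV); m=cv2.inRange(hsv,np.array(lo),np.array(hi))
    n,l,st,c=cv2.connectedComponentsWithStats(m)
    return [(c[i].round(1).tolist(),st[i].tolist()) for i in range(1,n) if st[i,4]>=amin]
E
python3 - <<'E'
from h import *
t=snap("top");s=snap("scene")
crop(t,130,140,350,270,"t1.png");crop(s,110,190,330,340,"s1.png")
for d in (t,s): print(blobs(d,(5,150,120),(20,255,255)))
E
```

```text
t1.png scale 3.6363636363636362
s1.png scale 3.6363636363636362
[([153.7, 216.9], [150, 214, 8, 7, 45])]
[([238.1, 134.6], [225, 132, 27, 6, 110]), ([137.1, 270.7], [133, 267, 10, 9, 62]), ([138.0, 277.2], [135, 276, 7, 3, 8]), ([140.0, 291.6], [137, 291, 6, 2, 8]), ([182.1, 353.6], [181, 351, 3, 7, 11])]
```

View pics/t1.png

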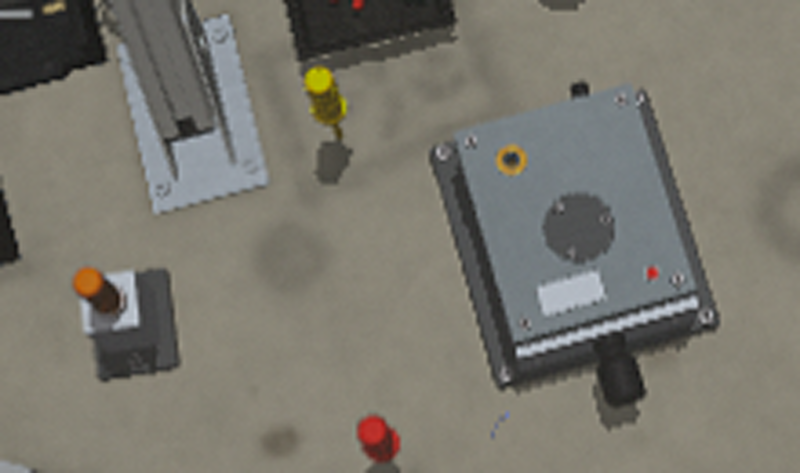

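View pics/s1.png

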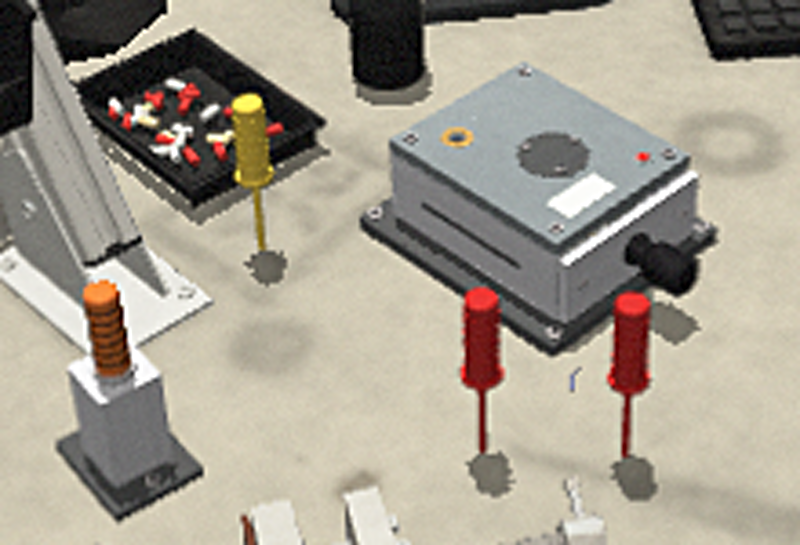

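```bash
python3 - <<'E'
from h import *
t=snap("top");s=snap("scene"); S=3.63636
P=lambda d,x0,y0,u,v:((u+.5)/S+x0-.5,(v+.5)/S+y0-.5)
T=lambda u,v:P(t,130,140,u,v)
C=lambda u,v:P(s,110,190,u,v)
for n,a,b,z in [("handletop",(89,281),(101,292),.108),("hole",(511,159),(457,138),.06),("knob",(619,375),(668,263),.032),
  ("disc",(578,228),(552,155),.06)]:
    a=T(*a);b=C(*b)
    print(n,onz(t,a,z).round(4),onz(s,b,z).round(4),tri([ray(t,a),ray(s,b)]))
for n,a in [("BL",(455,133)),("BR",(632,86)),("FR",(697,298)),("FL",(517,348))]:
    print(n,onz(t,T(*a),.06).round(4))
for n,a in [("BL",(388,147)),("BR",(523,62)),("FR",(693,165)),("FL",(560,248))]:
    print(n,onz(s,C(*a),.06).round(4))
E
```

```text
handletop [0.6072 0.1726 0.108 ] [0.6045 0.1743 0.108 ] (array([0.60780525, 0.17288061, 0.10508832]), [np.float64(0.00037044986658347416), np.float64(0.0003704498665835975)])
hole [ 0.6269 -0.0523  0.06  ] [ 0.6237 -0.0518  0.06  ] (array([ 0.62661601, -0.05303952,  0.05807274]), [np.float64(0.0010756156626562923), np.float64(0.001075615662656241)])
knob [ 0.5033 -0.0782  0.032 ] [ 0.5011 -0.0811  0.032 ] (array([ 0.50163536, -0.07905054,  0.03334654]), [np.float64(0.001661802838408128), np.float64(0.0016618028384082024)])
disc [ 0.5805 -0.0766  0.06  ] [ 0.5789 -0.0767  0.06  ] (array([ 0.58015083, -0.07706426,  0.05927895]), [np.float64(0.0006208058780750158), np.float64(0.0006208058780749801)])
BL [ 0.6491 -0.027   0.06  ]
BR [ 0.6495 -0.1262  0.06  ]
FR [ 0.5271 -0.1268  0.06  ]
FL [ 0.5264 -0.0286  0.06  ]
BL [ 0.6431 -0.0212  0.06  ]
BR [ 0.6487 -0.1249  0.06  ]
FR [ 0.5223 -0.1221  0.06  ]
FL [ 0.5248 -0.0271  0.06  ]
```

```bash
cat >> h.py <<'E'
def pose(yaw):  # tool x down, tool z = +X rotated by yaw
    z=np.array([np.cos(yaw),np.sin(yaw),0]); x=np.array([0,0,-1.]); y=np.cross(z,x); return Rn.from_matrix(np.c_[x,y,z])
def rows(wps):
    s=bot.observe(); R=Rn.from_quat(s["tool_rot"]); p=s["ee_pos"]
    for q,yaw in wps:
        print("travel",(R.inv().apply(np.array(q)-p)*1000).round(1).tolist(),"rot",(R.inv()*pose(yaw)).as_rotvec().round(4).tolist())
def st():
    s=bot.observe(); print("t",round(s["time_s"],2),"p",s["ee_pos"].round(4),"F",s["force"].round(2),"M",s["moment"].round(2),"gap",round(s["finger_gap"],4)); print("R",Rn.from_quat(s["tool_rot"]).as_matrix().round(3).tolist(),"q",s["joint_pos"].round(2))
E
python3 - <<'E'
from h import *
st()
t=snap("top");s=snap("scene")
for n,uv in [("binFR",(133,210)),("binBk",(157,160)),("plateF",(204,192)),("plateL",(172,197)),("postfoot",(185,176)),("upbin",(152,152))]:
    print(n,onz(t,uv,0).round(3),onz(t,uv,.2).round(3))
print("post",tri([ray(t,(177,128)),ray(s,(40,25))]), onz(s,(135,258),0).round(3),onz(s,(40,25),.3).round(3))
a,b,c=np.array([.32,.43,.253]),np.array([.45,.31,.23]),np.array([.575,.173,.22])
rows([((.26,.43,.253),-.2),((.36,.37,.253),-.15),((.45,.3,.24),-.1),((.53,.225,.23),-.05),((.56,.173,.22),0)])
E
```

```text
t 0.35 p [0.1725 0.4958 0.2532] F [-0.26  0.22 -0.49] M [0.05 0.   0.  ] gap 0.0853
R [[-0.0, 0.329, 0.944], [-0.0, 0.944, -0.329], [-1.0, -0.0, -0.0]] q [ 1.1   0.29 -0.15  1.13 -0.    1.43]
binFR [0.666 0.234 0.   ] [0.601 0.187 0.2  ]
binBk [0.76  0.162 0.   ] [0.676 0.13  0.2  ]
plateF [0.664 0.081 0.   ] [0.599 0.065 0.2  ]
plateL [0.671 0.148 0.   ] [0.605 0.119 0.2  ]
postfoot [0.709 0.112 0.   ] [0.635 0.09  0.2  ]
upbin [0.781 0.169 0.   ] [0.692 0.135 0.2  ]
post (array([0.6557334 , 0.1319988 , 0.44458822]), [np.float64(0.08376094321120293), np.float64(0.0837609432112029)]) [0.747 0.098 0.   ] [ 1.291 -0.05   0.3  ]
travel [0.3, -33.4, 104.3] rot [-0.1348, -0.0, 0.0]
travel [0.3, -57.3, 218.5] rot [-0.1848, -0.0, 0.0]
travel [13.3, -93.8, 326.5] rot [-0.2348, -0.0, 0.0]
travel [23.3, -138.4, 426.7] rot [-0.2848, -0.0, 0.0]
travel [33.3, -177.6, 472.1] rot [-0.3348, -0.0, 0.0]
```

```bash
python3 - <<'E'
from h import *
t=snap("top");s=snap("scene")
crop(s,0,60,210,340,"s2.png");crop(t,20,110,220,260,"t2.png")
E
```

```text
s2.png scale 2.142857142857143
t2.png scale 4.0
```

View pics/s2.png

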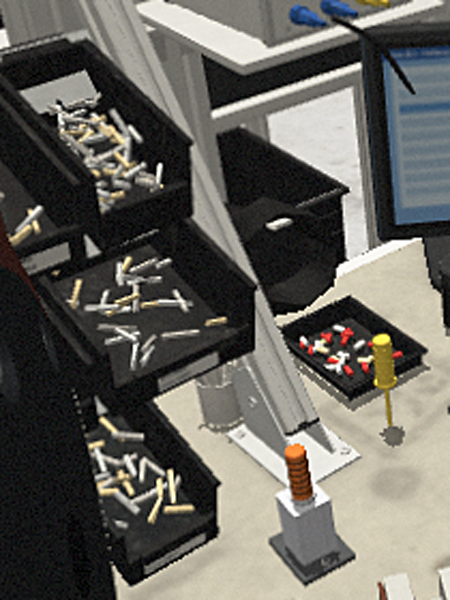

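View pics/t2.png

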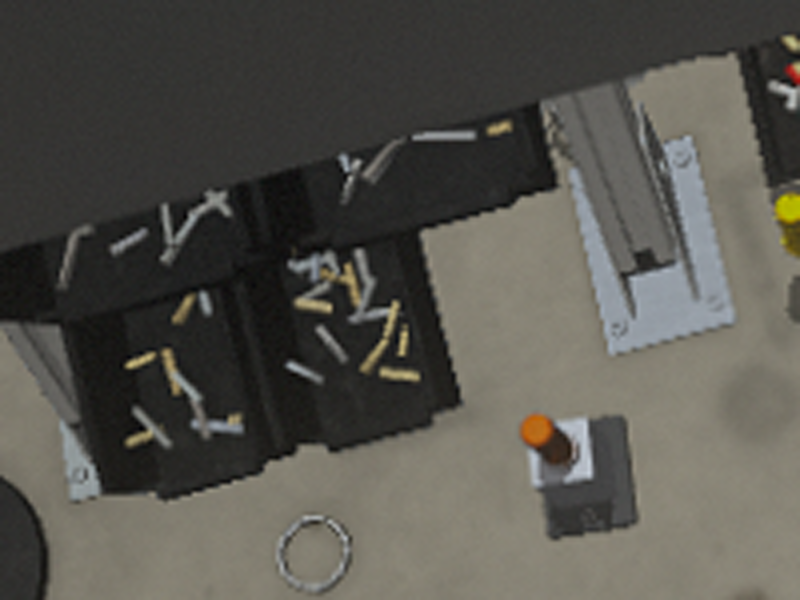

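```bash
python3 - <<'E'
from h import *
t=snap("top");s=snap("scene")
print("bin1",tri([ray(t,(134,210)),ray(s,(101,287))]))
print("bin2",tri([ray(t,(157.5,156)),ray(s,(120,195))]))
print("postfoot end",tri([ray(t,(182,176)),ray(s,(145,258))]))
print("postup",tri([ray(t,(172,135)),ray(s,(112,165))]))
E
```

```text
bin1 (array([0.64448381, 0.21746303, 0.07206924]), [np.float64(0.003399808787539691), np.float64(0.003399808787539708)])
bin2 (array([0.69115651, 0.13234667, 0.18631174]), [np.float64(0.0033646101880166553), np.float64(0.003364610188016591)])
postfoot end (array([0.69221449, 0.11116263, 0.04205705]), [np.float64(0.003093830982636136), np.float64(0.003093830982636191)])
postup (array([0.72007112, 0.10720935, 0.21517063]), [np.float64(0.017732283160734247), np.float64(0.01773228316073405)])
```

Emit:
play_rows([
  {"travel":[0,-20,60],"rot":[-0.06,0,0]},
  {"travel":[0,-35,110],"rot":[-0.12,0,0]},
  {"travel":[0,-46,165],"rot":[-0.15,0,0]},
  {"travel":[0,-58,220],"rot":[-0.19,0,0]},
  {"travel":[5,-75,275],"rot":[-0.22,0,0]},
], claw=0)

```text
time_s: 1.27
ee_pos: [0.4094, 0.3338, 0.2487]
tool_rot: [0.04, 0.706, -0.04, 0.706]
force: [0.3, -0.2, 0.1]
finger_gap: 0.0852
```

```bash
python3 - <<'E'
from h import *
st()
rows([((.42,.32,.25),-.1),((.46,.28,.24),-.07),((.50,.24,.23),-.03),((.53,.2,.22),0),((.55,.173,.22),0)])
E
```

```text
t 1.27 p [0.4094 0.3338 0.2487] F [ 0.34 -0.23  0.06] M [ 0.04 -0.02  0.01] gap 0.0852
R [[0.001, 0.113, 0.994], [0.001, 0.994, -0.113], [-1.0, 0.001, 0.001]] q [ 0.55  0.3  -0.16  1.12  0.    0.66]
travel [-1.3, -12.5, 12.1] rot [-0.0135, 0.001, -0.0009]
travel [8.7, -47.7, 56.4] rot [-0.0435, 0.001, -0.0009]
travel [18.7, -82.9, 100.6] rot [-0.0835, 0.0011, -0.0009]
travel [28.7, -119.3, 135.0] rot [-0.1135, 0.0011, -0.0009]
travel [28.7, -143.8, 157.9] rot [-0.1135, 0.0011, -0.0009]
```

Emit:
play_rows([
  {"travel":[9,-48,56],"rot":[-0.044,0.001,-0.001]},
  {"travel":[19,-83,100],"rot":[-0.084,0.001,-0.001]},
  {"travel":[29,-120,135],"rot":[-0.114,0.001,-0.001]},
  {"travel":[29,-144,158],"rot":[-0.114,0.001,-0.001]},
  {"travel":[29,-144,158],"rot":[-0.114,0.001,-0.001]},
])

```text
time_s: 1.9
ee_pos: [0.5513, 0.1708, 0.2193]
tool_rot: [0.001, 0.707, -0.001, 0.707]
force: [-0.6, 0.6, -0.1]
finger_gap: 0.0854
```

```bash
python3 - <<'E'
from h import *
st()
d=snap("wrist"); crop(d,0,0,560,420,"w1.png")
print(blobs(d,(5,150,120),(20,255,255)), proj(d,(.606,.173,.108)))
E
```

```text
t 1.9 p [0.5513 0.1708 0.2193] F [-0.58  0.59 -0.1 ] M [ 0.08 -0.    0.02] gap 0.0854
R [[-0.0, 0.003, 1.0], [-0.0, 1.0, -0.003], [-1.0, -0.0, -0.0]] q [ 0.17  0.41 -0.07  1.09 -0.    0.18]
w1.png scale 1.4285714285714286
[([31.8, 273.7], [24, 267, 17, 15, 115]), ([281.1, 280.6], [272, 272, 19, 18, 265])] [280.11726584 279.30128786]
```

View pics/w1.png

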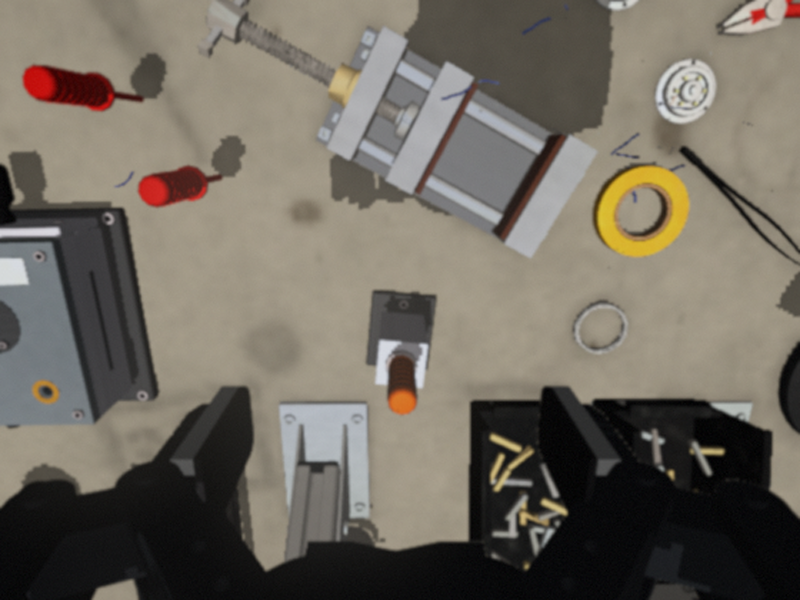

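```bash
python3 - <<'E'
from h import *
d=snap("wrist");t=snap("top");s=snap("scene")
print("top",onz(d,(281.1,281),.108), tri([ray(d,(281.1,281)),ray(t,(154.4,217.2)),ray(s,(137.7,270.2))]))
print("ring",onz(d,(31.8,273.7),.06),tri([ray(d,(31.8,273.7)),ray(t,(270.4,183.6)),ray(s,(235.6,227.9))]))
for u in [(120,210),(157,398),(65,243),(95,420)]:
    u=np.array(u)/1.4286; print(onz(d,u,.01 if u[0]>80 else .06).round(4))
rows([((.6065,.173,.15),0),((.6065,.173,.12),0),((.6065,.173,.0885),0)])
E
```

```text
top [0.60657118 0.17513551 0.108     ] (array([0.60732547, 0.17353651, 0.10526942]), [np.float64(0.0017762095131165507), np.float64(0.0008222272975941292), np.float64(0.0010897833897366633)])
ring [ 0.62625042 -0.05083085  0.06      ] (array([ 0.62692264, -0.05340956,  0.05700008]), [np.float64(0.0009414938582998583), np.float64(0.0007084136040096513), np.float64(0.001538861694123734)])
[ 0.5187 -0.0113  0.01  ]
[ 0.6594 -0.0075  0.01  ]
[ 0.5308 -0.0187  0.06  ]
[ 0.6473 -0.0231  0.06  ]
travel [69.8, -0.8, 57.1] rot [0.0016, -0.0002, -0.0001]
travel [99.8, -0.8, 57.1] rot [0.0016, -0.0002, -0.0001]
travel [131.3, -0.8, 57.1] rot [0.0016, -0.0002, -0.0001]
```

Emit:
play_rows([
  {"travel":[30,0,50],"rot":[0,0,0]},
  {"travel":[60,2,56],"rot":[0.002,0,0]},
  {"travel":[95,2.5,56],"rot":[0.002,0,0]},
  {"travel":[120,2.5,56],"rot":[0.002,0,0]},
  {"travel":[129,2.5,56],"rot":[0.002,0,0]},
])

```text
time_s: 2.72
ee_pos: [0.604, 0.1773, 0.0896]
tool_rot: [-0.001, 0.708, 0.0, 0.706]
force: [0.1, -0.9, 0.8]
finger_gap: 0.0852
```

```bash
python3 - <<'E'
from h import *
st()
d=snap("wrist"); crop(d,0,0,560,420,"w2.png")
E
```

```text
t 2.73 p [0.604  0.1773 0.0896] F [ 0.13 -0.87  0.77] M [-0.03  0.03  0.05] gap 0.0852
R [[-0.002, -0.001, 1.0], [-0.0, 1.0, 0.001], [-1.0, -0.0, -0.002]] q [ 0.17  0.61 -0.09  0.87  0.    0.17]
w2.png scale 1.4285714285714286
```

View pics/w2.png

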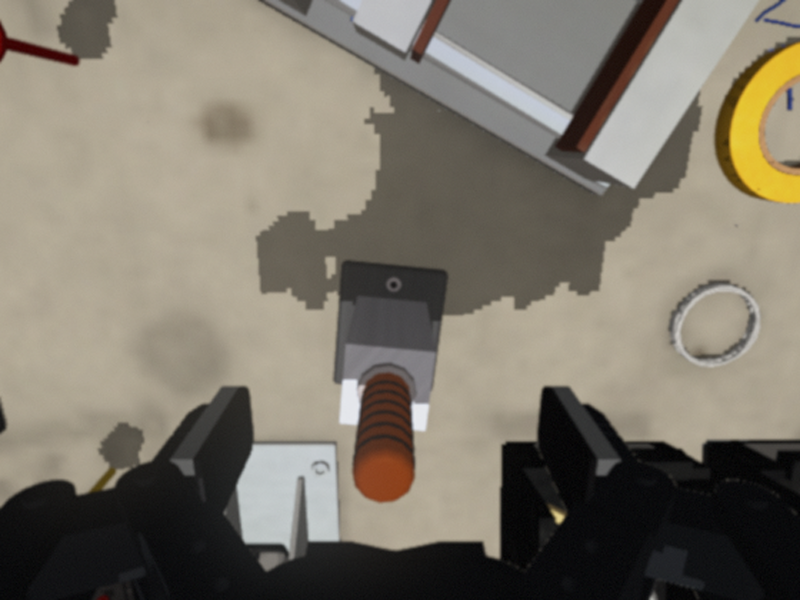

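```bash
python3 - <<'E'
from h import *
d=snap("wrist");st()
print(blobs(d,(3,150,100),(20,255,255)))
for u in [(384,475)]: print(onz(d,np.array(u)/1.4286,.108),onz(d,(384/1.4286,425/1.4286),.0855))
print(onz(d,(388/1.4286,378/1.4286),.063))
E
```

```text
t 2.83 p [0.6047 0.177  0.0905] F [ 0.03  0.34 -0.22] M [0.01 0.01 0.03] gap 0.0856
R [[-0.001, -0.001, 1.0], [-0.0, 1.0, 0.001], [-1.0, -0.0, -0.001]] q [ 0.17  0.61 -0.09  0.87  0.    0.17]
[([555.0, 30.3], [551, 29, 9, 4, 9]), ([452.1, 32.4], [450, 30, 5, 6, 9]), ([510.5, 90.0], [510, 85, 2, 11, 11]), ([510.1, 101.4], [510, 97, 2, 9, 10]), ([512.8, 114.2], [512, 111, 3, 7, 9]), ([524.1, 131.4], [518, 125, 15, 13, 25]), ([268.8, 332.2], [249, 315, 41, 36, 1169])]
[0.6064828  0.17401453 0.108     ] [0.60659401 0.17353952 0.0855    ]
[0.60300101 0.17440844 0.063     ]
```

Emit:
play_rows([
  {"travel":[0,-3.2,2],"rot":[0.001,0,0]},
  {"travel":[0,-3.2,2],"rot":[0.001,0,0]},
])

```text
time_s: 3.08
ee_pos: [0.6076, 0.1738, 0.0917]
tool_rot: [0.0, 0.707, -0.0, 0.707]
force: [-0.3, -0.1, 0.2]
finger_gap: 0.0853
```

```bash
python3 - <<'E'
from h import *
st()
E
```

```text
t 3.08 p [0.6076 0.1738 0.0917] F [-0.28 -0.06  0.16] M [ 0.04 -0.04 -0.04] gap 0.0853
R [[0.001, 0.0, 1.0], [0.0, 1.0, -0.0], [-1.0, 0.0, 0.001]] q [ 0.16  0.61 -0.08  0.87  0.    0.16]
```

Emit:
play_rows([
  {"travel":[1,0,0],"rot":[0,0,0]},
  {"travel":[1,0,0],"rot":[0,0,0]},
  {"travel":[1,0,0],"rot":[0,0,0]},
  {"travel":[1,0,0],"rot":[0,0,0]},
  {"travel":[1,0,0],"rot":[0,0,0]},
], claw=1, grip_force=50)

```text
time_s: 3.7
ee_pos: [0.6076, 0.1738, 0.0908]
tool_rot: [0.0, 0.707, -0.0, 0.707]
force: [-1.0, -0.3, 2.3]
finger_gap: 0.0147
```

```bash
python3 - <<'E'
from h import *
st(); d=snap("wrist"); crop(d,0,0,560,420,"w3.png")
E
```

```text
t 3.7 p [0.6076 0.1738 0.0908] F [-0.95 -0.32  2.28] M [-0.06  0.04  0.04] gap 0.0147
R [[0.001, 0.0, 1.0], [0.0, 1.0, -0.0], [-1.0, 0.0, 0.001]] q [ 0.16  0.61 -0.09  0.87  0.    0.16]
w3.png scale 1.4285714285714286
```

View pics/w3.png

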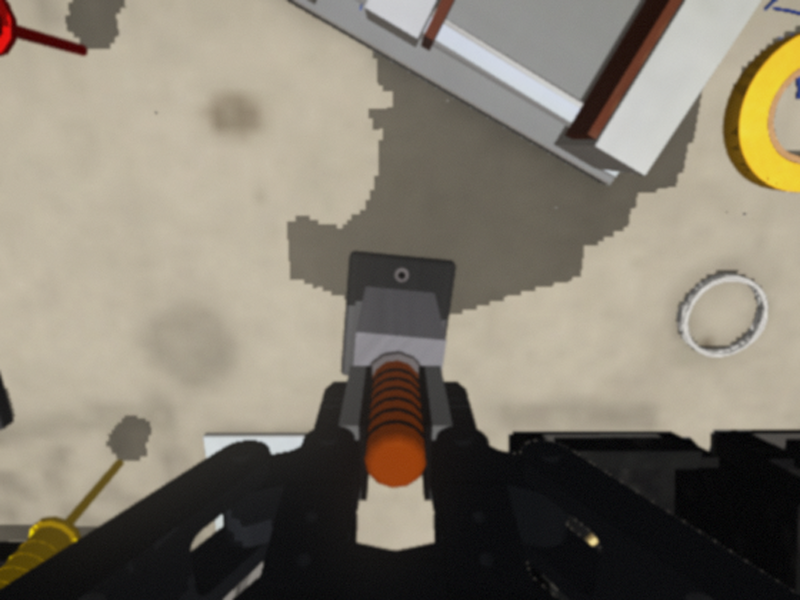

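Emit:
play_rows([
  {"travel":[-25,0,0],"rot":[0,0,0]},
  {"travel":[-60,0,0],"rot":[0,0,0]},
  {"travel":[-90,0,0],"rot":[0,0,0]},
  {"travel":[-95,0,-20],"rot":[0,0,0]},
  {"travel":[-95,-20,-40],"rot":[0,0,0]},
])

```text
time_s: 4.38
ee_pos: [0.5674, 0.1545, 0.1862]
tool_rot: [-0.0, 0.706, 0.001, 0.708]
force: [0.5, -0.2, -0.9]
finger_gap: 0.0145
```

```bash
python3 - <<'E'
from h import *
st(); s=snap("scene"); d=snap("wrist"); t=snap("top"); crop(d,0,0,560,420,"w4.png");crop(s,60,160,260,310,"s4.png");crop(t,130,140,350,270,"t4.png")
rows([((.57,.10,.185),0),((.57,.04,.185),0),((.60,-.02,.185),0),((.62,-.05,.185),0)])
E
```

```text
t 4.38 p [0.5674 0.1545 0.1862] F [ 0.46 -0.16 -0.89] M [-0.06  0.   -0.07] gap 0.0145
R [[0.002, -0.001, 1.0], [0.001, 1.0, 0.001], [-1.0, 0.001, 0.002]] q [ 0.14  0.45 -0.1   1.02  0.    0.14]
w4.png scale 1.4285714285714286
s4.png scale 4.0
t4.png scale 3.6363636363636362
travel [0.9, -53.3, 3.2] rot [-0.0012, 0.0005, -0.0001]
travel [0.9, -113.3, 3.3] rot [-0.0012, 0.0005, -0.0001]
travel [0.9, -173.3, 33.4] rot [-0.0012, 0.0005, -0.0001]
travel [0.9, -203.3, 53.4] rot [-0.0012, 0.0005, -0.0001]
```

View pics/w4.png

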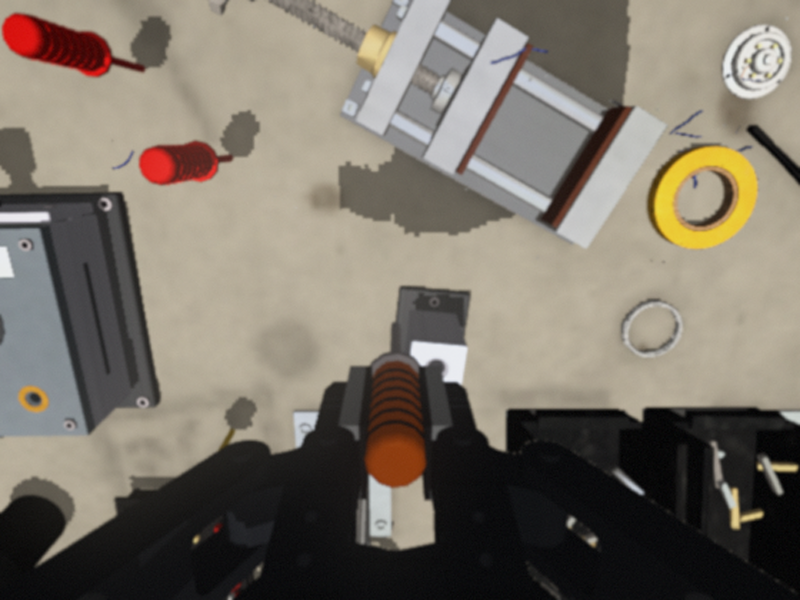

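View pics/s4.png

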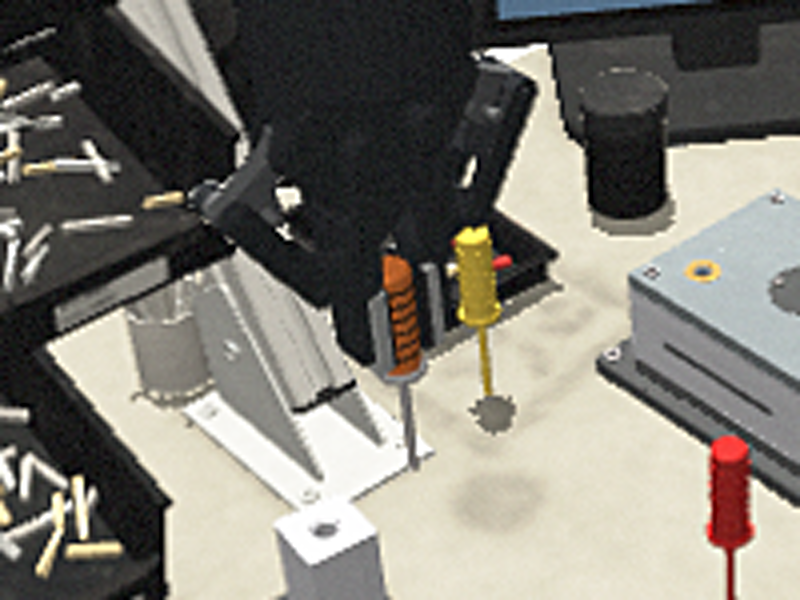

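View pics/t4.png

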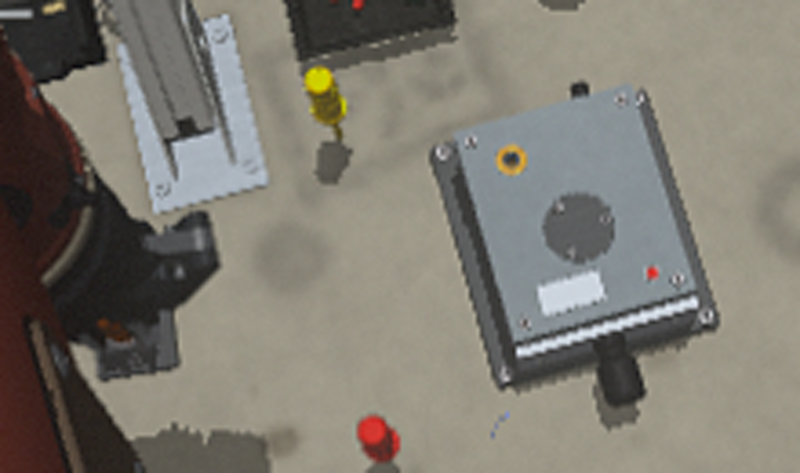

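```bash
python3 - <<'E'
from h import *
s=snap("scene"); d=snap("wrist"); st(); p=bot.observe()["ee_pos"]
for dz in (.0173,-.0278,-.0808): print(dz,(proj(s,p+[0,0,dz])-[60,160]+.5)*4-.5)
m=(np.array((324,529))+.5)/4-.5+[60,160]; w=(np.array((436,368))+.5)/1.42857-.5
print("mouth",onz(s,m,.06),onz(d,w,.06),tri([ray(s,m),ray(d,w)]))
r=(np.array((33,399))+.5)/1.42857-.5
print("ring",onz(d,r,.06),onz(s,(np.array((703,271))+.5)/4-.5+[60,160],.06))
E
```

```text
t 4.62 p [0.5679 0.154  0.1858] F [-0.66 -0.01 -1.  ] M [-0.04  0.01 -0.03] gap 0.015
R [[0.001, 0.001, 1.0], [0.0, 1.0, -0.001], [-1.0, 0.0, 0.001]] q [ 0.14  0.45 -0.09  1.02  0.    0.14]
0.0173 [383.95580169 264.67322386]
-0.0278 [396.85022098 361.61387323]
-0.0808 [411.0032111  467.33415204]
mouth [0.60572075 0.17457313 0.06      ] [0.61147164 0.1758465  0.06      ] (array([0.61002749, 0.17456123, 0.05831238]), [np.float64(0.002446538534696847), np.float64(0.002446538534696773)])
ring [ 0.63047222 -0.05068007  0.06      ] [ 0.62411122 -0.05232869  0.06      ]
```

```bash
python3 - <<'E'
from h import *
s=snap("scene"); p=bot.observe()["ee_pos"];print(p)
print(onz(s,(np.array((416,466))+.5)/4-.5+[60,160],p[2]-.0798)-p)
rows([((.57,.10,.185),0),((.57,.04,.185),0),((.60,-.02,.185),0),((.622,-.052,.185),0)])
E
```

```text
[0.56806375 0.15406883 0.18574006]
[-0.00176134 -0.00137647 -0.0798    ]
travel [0.7, -54.1, 2.0] rot [-0.0005, 0.0013, -0.0004]
travel [0.7, -114.1, 2.0] rot [-0.0005, 0.0013, -0.0004]
travel [0.7, -174.1, 32.0] rot [-0.0005, 0.0013, -0.0004]
travel [0.7, -206.0, 54.0] rot [-0.0005, 0.0013, -0.0004]
```

Emit:
play_rows([
  {"travel":[0,-54,2],"rot":[0,0,0]},
  {"travel":[0,-114,4],"rot":[0,0,0]},
  {"travel":[0,-165,32],"rot":[0,0,0]},
  {"travel":[10,-205,57.5],"rot":[0,0,0]},
  {"travel":[20,-205,57.5],"rot":[0,0,0]},
])

```text
time_s: 5.3
ee_pos: [0.6274, -0.0538, 0.1648]
tool_rot: [0.001, 0.706, -0.001, 0.708]
force: [0.4, 1.1, -1.1]
finger_gap: 0.0146
```

```bash
python3 - <<'E'
from h import *
st(); s=snap("scene"); d=snap("wrist"); t=snap("top"); crop(d,140,140,420,350,"w5.png");crop(s,160,130,320,250,"s5.png");crop(t,200,120,360,240,"t5.png")
E
```

```text
t 5.3 p [ 0.6274 -0.0538  0.1648] F [ 0.41  1.09 -1.05] M [-0.02  0.04  0.03] gap 0.0146
R [[0.002, 0.004, 1.0], [-0.0, 1.0, -0.004], [-1.0, -0.0, 0.002]] q [-0.2   0.54 -0.    1.03  0.   -0.2 ]
w5.png scale 2.857142857142857
s5.png scale 5.0
t5.png scale 5.0
```

View pics/w5.png

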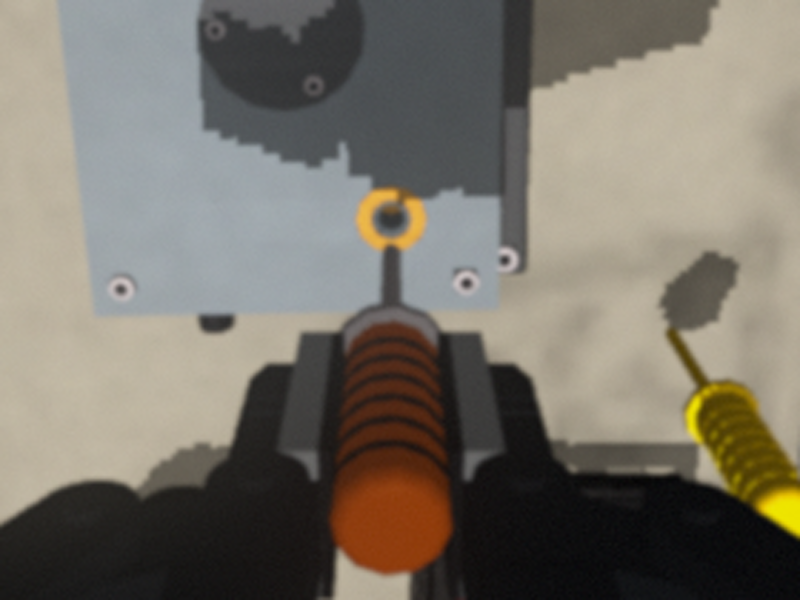

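View pics/s5.png

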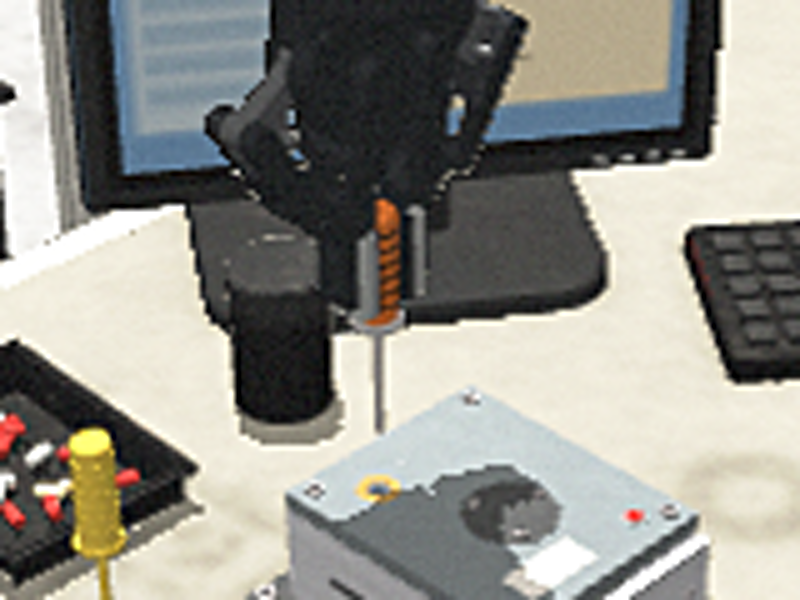

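View pics/t5.png

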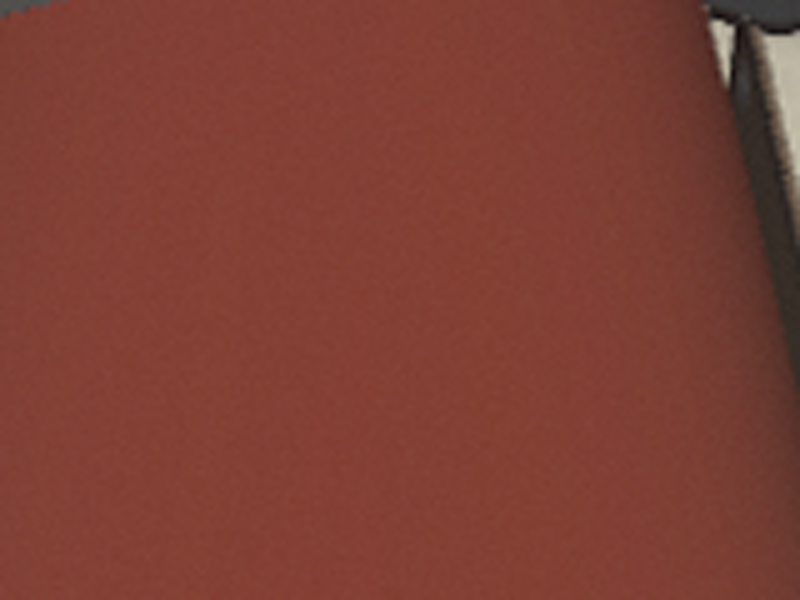

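```bash
python3 - <<'E'
from h import *
s=snap("scene"); d=snap("wrist"); st()
W=lambda u:(np.array(u)+.5)/2.857-.5+140
S=lambda u:(np.array(u)+.5)/5-.5+[160,130]
tip=tri([ray(d,W((391,247))),ray(s,S((379,432)))]);ring=tri([ray(d,W((391,219))),ray(s,S((379,490)))])
print(tip,ring,ring[0]-tip[0])
zt=bot.observe()["ee_pos"][2]-.0803
print(onz(d,W((391,219)),.06)-onz(d,W((391,247)),zt), onz(s,S((379,490)),.06)-onz(s,S((379,432)),zt))
crop(s,200,150,280,250,"s6.png")
E
```

```text
t 5.55 p [ 0.6252 -0.0496  0.1659] F [0.33 0.38 0.02] M [-0.02 -0.    0.04] gap 0.0148
R [[0.001, -0.001, 1.0], [0.001, 1.0, 0.001], [-1.0, 0.001, 0.001]] q [-0.2   0.54 -0.    1.03  0.   -0.2 ]
(array([ 0.62286255, -0.05054506,  0.08857175]), [np.float64(0.0010206948444970794), np.float64(0.0010206948444968825)]) (array([ 0.62553013, -0.05108079,  0.06019722]), [np.float64(0.0020432058003475705), np.float64(0.002043205800347589)]) [ 0.00266759 -0.00053574 -0.02837453]
[ 2.49200066e-03  3.74502114e-05 -2.56051769e-02] [-0.00119818  0.00169169 -0.02560518]
s6.png scale 6.0
```

```bash
python3 - <<'E'
from h import *
for i in range(2): st();s=snap("scene")
d=snap("wrist");crop(s,210,180,270,240,"s6.png");crop(d,220,180,340,270,"w6.png")
E
```

```text
t 5.55 p [ 0.6252 -0.0496  0.1659] F [0.33 0.38 0.02] M [-0.02 -0.    0.04] gap 0.0148
R [[0.001, -0.001, 1.0], [0.001, 1.0, 0.001], [-1.0, 0.001, 0.001]] q [-0.2   0.54 -0.    1.03  0.   -0.2 ]
t 5.6 p [ 0.6254 -0.0497  0.1662] F [-0.48  0.41  0.42] M [ 0.   -0.01  0.07] gap 0.0147
R [[0.002, -0.001, 1.0], [0.001, 1.0, 0.001], [-1.0, 0.001, 0.002]] q [-0.2   0.54 -0.    1.03  0.   -0.2 ]
s6.png scale 10.0
w6.png scale 6.666666666666667
```

View pics/s6.png

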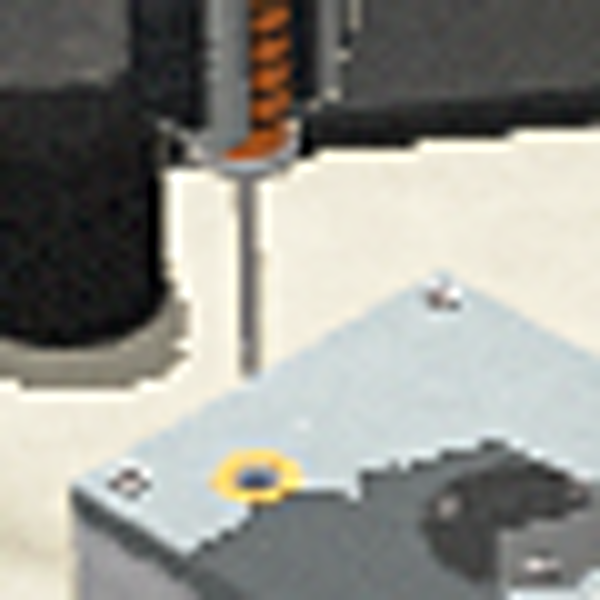

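View pics/w6.png

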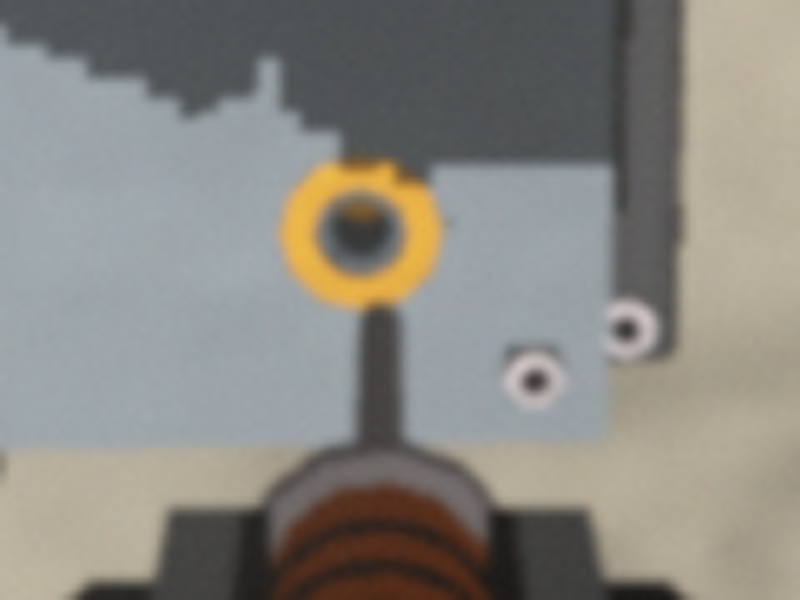

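```bash
cat > m.py <<'E'
from h import *
def rel(st_,sr,ss,so,wt,wr,ws,wo):
    d=snap("wrist");s=snap("scene");p=bot.observe()["ee_pos"]
    S=lambda u:(np.array(u)+.5)/ss-.5+so
    W=lambda u:(np.array(u)+.5)/ws-.5+wo
    tip=tri([ray(d,W(wt)),ray(s,S(st_))]);ring=tri([ray(d,W(wr)),ray(s,S(sr))])
    print("p",p,"\ntip",tip,"\nring",ring,"\nrel tri",(ring[0]-tip[0])*1000)
    zt=p[2]-.0803
    print("rel wrist",(onz(d,W(wr),.06)-onz(d,W(wt),zt))*1000,"rel scene",(onz(s,S(sr),.06)-onz(s,S(st_),zt))*1000)
    print("proj vertical below tip: scene",(proj(s,tip[0]-[0,0,.0257])-so+.5)*ss-.5)
E
python3 - <<'E'
from m import *
rel((250,372),(257,477),10,np.array([210,180]),(380,308),(361,234),20/3,np.array([220,180]))
E
```

```text
p [ 0.62557861 -0.05031607  0.16623066] 
tip (array([ 0.62501469, -0.05066946,  0.08555509]), [np.float64(0.0007570637182904877), np.float64(0.000757063718290403)]) 
ring (array([ 0.62653972, -0.05283447,  0.05914713]), [np.float64(0.0010984566407571102), np.float64(0.001098456640757012)]) 
rel tri [  1.52503188  -2.16501315 -26.40796389]
rel wrist [  1.65474225  -1.95434508 -25.93065737] rel scene [  0.75659644  -1.91084526 -25.93065737]
proj vertical below tip: scene [248.57612537 480.52532871]
```

Emit:
play_rows([
  {"travel":[8,-2,1.4],"rot":[-0.001,0,0]},
  {"travel":[17,-2,1.4],"rot":[-0.001,0,0]},
  {"travel":[17,-2,1.4],"rot":[-0.001,0,0]},
])

```text
time_s: 6.18
ee_pos: [0.6262, -0.0522, 0.148]
tool_rot: [-0.0, 0.707, 0.001, 0.707]
force: [-0.5, 2.0, -1.1]
finger_gap: 0.0151
```

```bash
python3 - <<'E'
from h import *
st();s=snap("scene")
s=snap("scene")
d=snap("wrist");st();crop(s,210,180,270,240,"s7.png");crop(d,220,180,340,270,"w7.png")
E
```

```text
t 6.17 p [ 0.6262 -0.0522  0.148 ] F [-0.5   1.99 -1.11] M [ 0.01 -0.01 -0.02] gap 0.0151
R [[-0.0, -0.001, 1.0], [0.001, 1.0, 0.001], [-1.0, 0.001, -0.0]] q [-0.2   0.56 -0.02  0.99  0.   -0.2 ]
t 6.33 p [ 0.627  -0.0524  0.1492] F [ 0.3   0.73 -0.41] M [-0.05  0.02  0.05] gap 0.0144
R [[0.002, -0.001, 1.0], [0.0, 1.0, 0.001], [-1.0, 0.0, 0.002]] q [-0.2   0.55 -0.02  0.99  0.   -0.2 ]
s7.png scale 10.0
w7.png scale 6.666666666666667
```

View pics/s7.png

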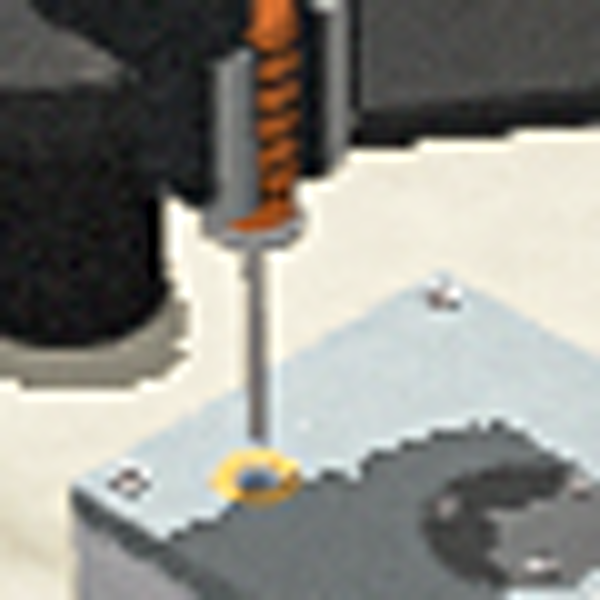

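View pics/w7.png

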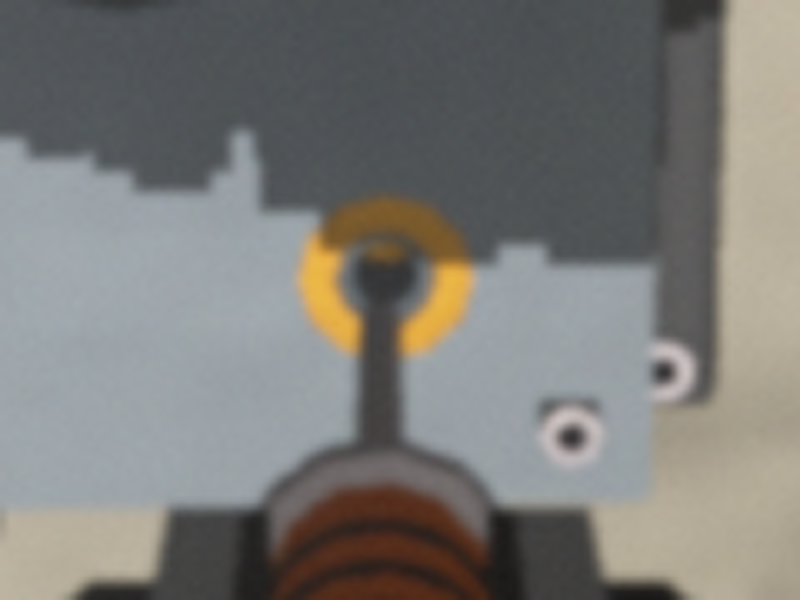

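```bash
python3 - <<'E'
from m import *
rel((258,437),(257,477),10,np.array([210,180]),(380,306),(386,277),20/3,np.array([220,180]))
E
```

```text
p [ 0.62712794 -0.05236261  0.14942402] 
tip (array([ 0.62604563, -0.05312854,  0.06868414]), [np.float64(0.0008931059640793918), np.float64(0.0008931059640793906)]) 
ring (array([ 0.62637237, -0.05266675,  0.05938157]), [np.float64(0.0011239172898310718), np.float64(0.001123917289831032)]) 
rel tri [ 0.32674575  0.46179082 -9.30256362]
rel wrist [ 0.46759671  0.59019378 -9.12402293] rel scene [-0.07533186  0.53287457 -9.12402293]
proj vertical below tip: scene [255.82220046 542.9679321 ]
```

Emit:
play_rows([
  {"travel":[4,0.5,0.2],"rot":[0,0,0]},
  {"travel":[8,0.5,0.2],"rot":[0,0,0]},
  {"travel":[12,0.5,0.2],"rot":[0,0,0]},
  {"travel":[16,0.5,0.2],"rot":[0,0,0]},
  {"travel":[16,0.5,0.2],"rot":[0,0,0]},
])

```text
time_s: 7.05
ee_pos: [0.6271, -0.0518, 0.133]
tool_rot: [-0.0, 0.707, 0.001, 0.708]
force: [-0.4, 0.2, -0.5]
finger_gap: 0.0148
```

```bash
python3 - <<'E'
from h import *
st();s=snap("scene")
d=snap("wrist");st();crop(s,210,180,270,240,"s8.png");crop(d,220,180,340,270,"w8.png")
E
```

```text
t 7.05 p [ 0.6271 -0.0518  0.133 ] F [-0.37  0.18 -0.5 ] M [ 0.04 -0.04  0.04] gap 0.0148
R [[0.002, -0.001, 1.0], [0.0, 1.0, 0.001], [-1.0, 0.0, 0.002]] q [-0.2   0.57 -0.04  0.96  0.   -0.2 ]
t 7.15 p [ 0.6274 -0.0519  0.1335] F [ 0.92 -0.64 -0.92] M [ 0.02  0.02 -0.03] gap 0.0146
R [[0.002, -0.001, 1.0], [0.0, 1.0, 0.001], [-1.0, 0.0, 0.002]] q [-0.2   0.57 -0.04  0.96  0.   -0.2 ]
s8.png scale 10.0
w8.png scale 6.666666666666667
```

View pics/s8.png

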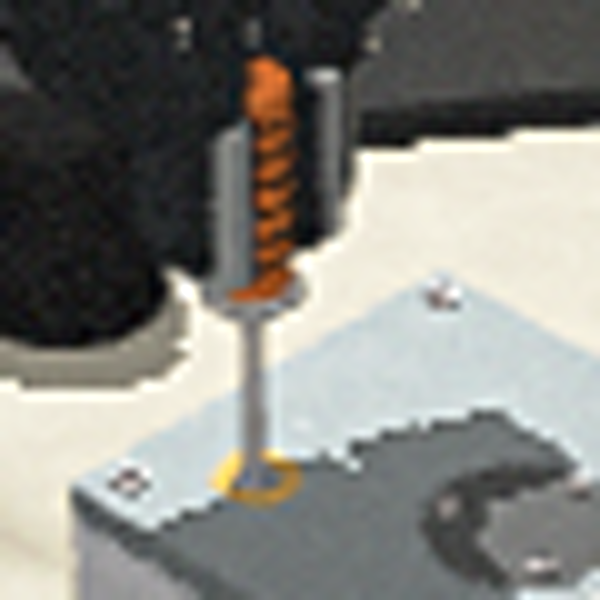

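View pics/w8.png

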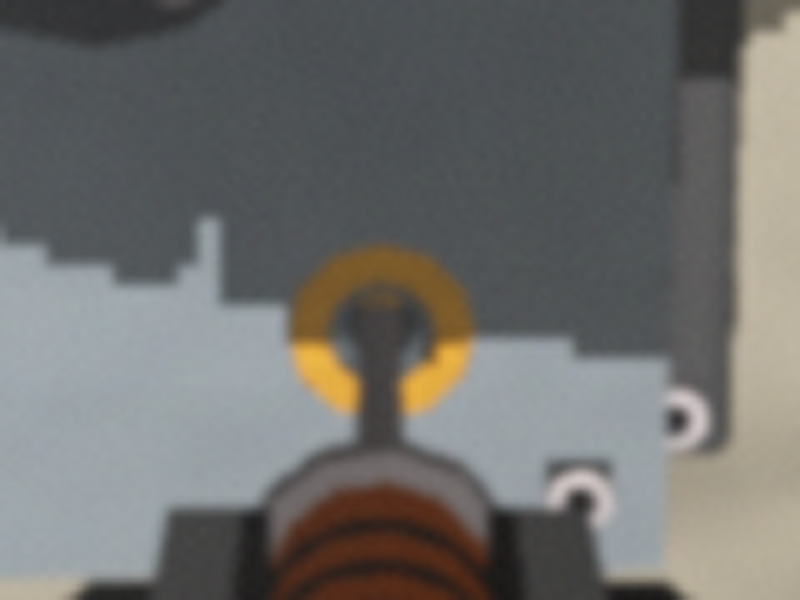

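Emit:
play_rows([
  {"travel":[2,0,0],"rot":[0,0,0]},
  {"travel":[4,0,0],"rot":[0,0,0]},
  {"travel":[6,0,0],"rot":[0,0,0]},
])

```text
time_s: 7.52
ee_pos: [0.6274, -0.0519, 0.1273]
tool_rot: [-0.0, 0.706, 0.001, 0.708]
force: [0.1, -0.8, -0.2]
finger_gap: 0.0146
```

Emit:
play_rows([
  {"travel":[1.5,0,0],"rot":[0,0,0]},
  {"travel":[3,0,0],"rot":[0,0,0]},
  {"travel":[3,0,0],"rot":[0,0,0]},
])

```text
time_s: 7.9
ee_pos: [0.6274, -0.0519, 0.1242]
tool_rot: [-0.0, 0.706, 0.001, 0.708]
force: [-0.1, 0.4, -0.7]
finger_gap: 0.0147
```

Emit:
play_rows([
  {"travel":[1.5,0,0],"rot":[0,0,0]},
  {"travel":[3,0,0],"rot":[0,0,0]},
  {"travel":[3,0,0],"rot":[0,0,0]},
])

```text
time_s: 8.28
ee_pos: [0.6273, -0.0518, 0.121]
tool_rot: [-0.0, 0.706, 0.001, 0.708]
force: [0.1, -0.3, -1.1]
finger_gap: 0.0148
```

Emit:
play_rows([
  {"travel":[1.5,0,0],"rot":[0,0,0]},
  {"travel":[3,0,0],"rot":[0,0,0]},
  {"travel":[3,0,0],"rot":[0,0,0]},
])

```text
time_s: 8.65
ee_pos: [0.6277, -0.0519, 0.1188]
tool_rot: [-0.0, 0.706, 0.001, 0.708]
force: [0.0, 0.1, 6.4]
finger_gap: 0.0149
```

Emit:
play_rows([
  {"travel":[0.8,0,0],"rot":[0,0,0]},
  {"travel":[1.5,0,0],"rot":[0,0,0]},
  {"travel":[1.5,0,0],"rot":[0,0,0]},
])

```text
time_s: 9.02
ee_pos: [0.6278, -0.0519, 0.1183]
tool_rot: [-0.001, 0.706, 0.001, 0.708]
force: [-2.6, 0.9, 7.9]
finger_gap: 0.0145
```

Emit:
play_rows([
  {"travel":[0.8,0,0],"rot":[0,0,0]},
  {"travel":[1.5,0,0],"rot":[0,0,0]},
  {"travel":[1.5,0,0],"rot":[0,0,0]},
])

```text
time_s: 9.4
ee_pos: [0.6279, -0.0519, 0.1177]
tool_rot: [-0.001, 0.706, 0.001, 0.709]
force: [-3.9, 1.2, 9.7]
finger_gap: 0.0148
```

```bash
python3 - <<'E'
from h import *
st();s=snap("scene")
d=snap("wrist");st();crop(s,200,180,320,270,"s9.png");crop(d,140,140,420,350,"w9.png")
E
```

```text
t 9.4 p [ 0.6279 -0.0519  0.1177] F [-3.94  1.19  9.71] M [0.15 0.91 0.01] gap 0.0148
R [[0.004, -0.002, 1.0], [-0.0, 1.0, 0.002], [-1.0, -0.0, 0.004]] q [-0.2   0.58 -0.07  0.92  0.   -0.2 ]
t 9.5 p [ 0.6279 -0.0518  0.1178] F [-3.08  1.12  9.01] M [0.15 0.87 0.03] gap 0.015
R [[0.005, -0.002, 1.0], [-0.0, 1.0, 0.002], [-1.0, -0.0, 0.005]] q [-0.2   0.58 -0.07  0.92  0.   -0.2 ]
s9.png scale 6.666666666666667
w9.png scale 2.857142857142857
```

View pics/s9.png

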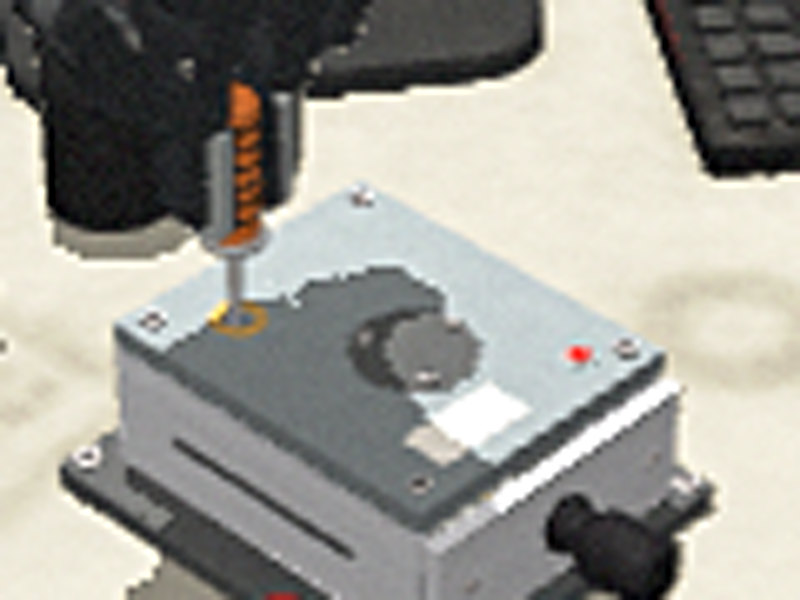

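View pics/w9.png

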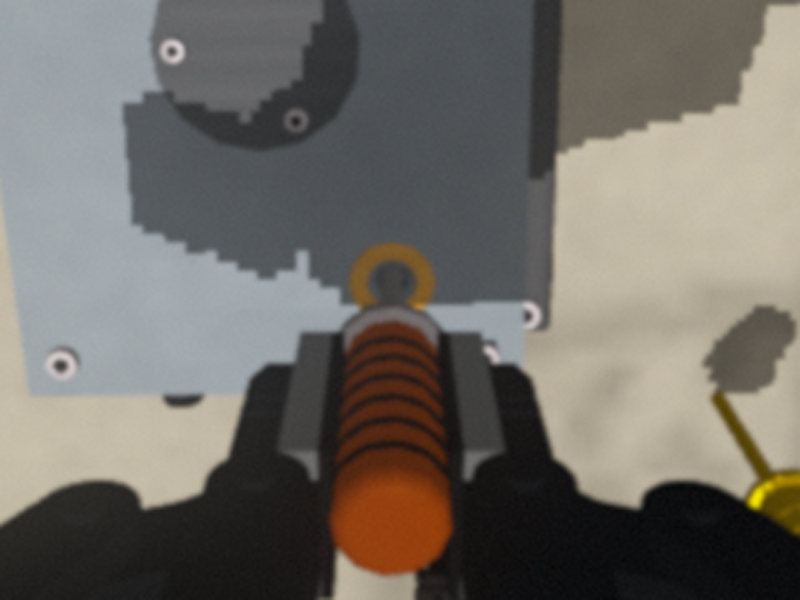

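Emit:
play_rows([
  {"travel":[1.2,0,-0.5],"rot":[0,-0.002,0]},
  {"travel":[2.2,0,-1],"rot":[0,-0.004,0]},
  {"travel":[2.2,0,-1],"rot":[0,-0.004,0]},
])

```text
time_s: 9.88
ee_pos: [0.6273, -0.0519, 0.1167]
tool_rot: [-0.001, 0.704, 0.0, 0.711]
force: [-1.9, 0.4, 8.9]
finger_gap: 0.015
```

```bash
python3 - <<'E'
from h import *
st()
E
```

```text
t 9.88 p [ 0.6273 -0.0519  0.1167] F [-1.86  0.45  8.92] M [0.21 0.52 0.01] gap 0.015
R [[0.01, -0.002, 1.0], [-0.0, 1.0, 0.002], [-1.0, -0.0, 0.01]] q [-0.2   0.58 -0.08  0.91  0.   -0.2 ]
```

Emit:
play_rows([
  {"travel":[1.2,0,0],"rot":[0,0.005,0]},
  {"travel":[2.4,0,0],"rot":[0,0.01,0]},
  {"travel":[2.4,0,0],"rot":[0,0.01,0]},
])

```text
time_s: 10.25
ee_pos: [0.6279, -0.0518, 0.1153]
tool_rot: [-0.001, 0.707, 0.0, 0.708]
force: [-1.1, 1.0, 10.2]
finger_gap: 0.0143
```

```bash
python3 - <<'E'
from h import *
st()
E
```

```text
t 10.25 p [ 0.6279 -0.0518  0.1153] F [-1.06  1.04 10.23] M [ 0.18  0.53 -0.  ] gap 0.0143
R [[0.001, -0.002, 1.0], [-0.0, 1.0, 0.002], [-1.0, -0.0, 0.001]] q [-0.2   0.59 -0.06  0.92 -0.   -0.2 ]
```

Emit:
play_rows([
  {"travel":[1.8,0,0],"rot":[0,0.001,0]},
  {"travel":[1.8,0,0],"rot":[0,0.001,0]},
])

```text
time_s: 10.5
ee_pos: [0.628, -0.0518, 0.1146]
tool_rot: [-0.001, 0.707, 0.0, 0.708]
force: [-3.1, 0.6, 9.4]
finger_gap: 0.0147
```

```bash
python3 - <<'E'
from h import *
st();s=snap("scene")
st();crop(s,200,180,320,270,"s10.png")
E
```

```text
t 10.5 p [ 0.628  -0.0518  0.1146] F [-3.08  0.6   9.38] M [ 0.19  0.8  -0.02] gap 0.0147
R [[0.001, -0.002, 1.0], [-0.001, 1.0, 0.002], [-1.0, -0.001, 0.001]] q [-0.2   0.59 -0.06  0.92 -0.   -0.2 ]
t 10.55 p [ 0.628  -0.0518  0.1146] F [-3.27  0.7   9.69] M [ 0.22  0.8  -0.02] gap 0.0147
R [[0.001, -0.002, 1.0], [-0.001, 1.0, 0.002], [-1.0, -0.001, 0.001]] q [-0.2   0.59 -0.06  0.92 -0.   -0.2 ]
s10.png scale 6.666666666666667
```

View pics/s10.png

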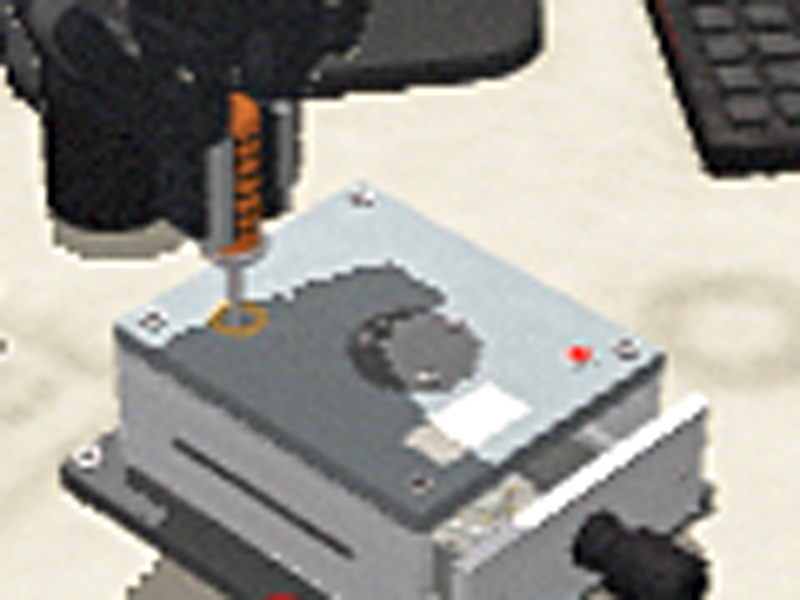

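Released; the drawer is creeping out. I'll hold the pin where it is (travel of about 1 mm just balances the spring).

Emit:
play_rows([
  {"travel":[1.1,0,0],"rot":[0,0.001,0]},
  {"travel":[1.1,0,0],"rot":[0,0.001,0]},
  {"travel":[1.1,0,0],"rot":[0,0.001,0]},
  {"travel":[1.1,0,0],"rot":[0,0.001,0]},
  {"travel":[1.1,0,0],"rot":[0,0.001,0]},
])

```text
time_s: 11.18
ee_pos: [0.6281, -0.0518, 0.1146]
tool_rot: [-0.001, 0.707, 0.0, 0.707]
force: [-3.6, 0.6, 10.4]
finger_gap: 0.0146
```

```bash
python3 - <<'E'
from h import *
st();s=snap("scene")
st();crop(s,200,180,320,270,"s11.png")
E
```

```text
t 11.18 p [ 0.6281 -0.0518  0.1146] F [-3.63  0.6  10.38] M [ 0.2   0.92 -0.02] gap 0.0146
R [[0.001, -0.002, 1.0], [-0.001, 1.0, 0.002], [-1.0, -0.001, 0.001]] q [-0.2   0.59 -0.06  0.92 -0.   -0.2 ]
t 11.22 p [ 0.6281 -0.0518  0.1146] F [-3.97  0.61  9.48] M [ 0.24  0.86 -0.04] gap 0.0148
R [[0.001, -0.002, 1.0], [-0.001, 1.0, 0.002], [-1.0, -0.001, 0.001]] q [-0.2   0.59 -0.06  0.92 -0.   -0.2 ]
s11.png scale 6.666666666666667
```

View pics/s11.png

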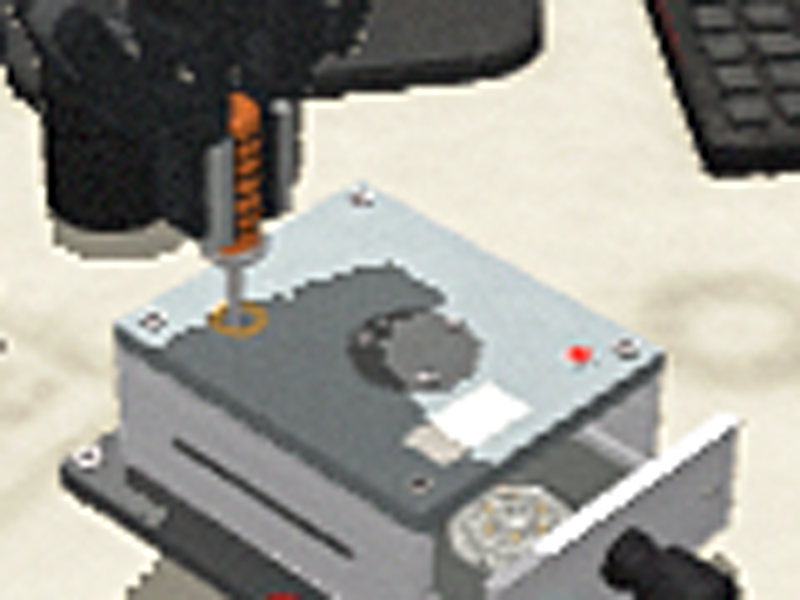

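Emit:
play_rows([
  {"travel":[1,0,0],"rot":[0,0.001,0]},
  {"travel":[1,0,0],"rot":[0,0.001,0]},
  {"travel":[-8,0,-0.7],"rot":[0,0,0]},
  {"travel":[-25,0,-0.7],"rot":[0,0,0]},
  {"travel":[-45,0,-0.7],"rot":[0,0,0]},
])

```text
time_s: 11.85
ee_pos: [0.6273, -0.0517, 0.1605]
tool_rot: [-0.001, 0.707, 0.0, 0.707]
force: [0.1, 0.1, -1.5]
finger_gap: 0.0147
```

Emit:
play_rows([
  {"travel":[-24,0,-5],"rot":[0,0,0]},
  {"travel":[-30,20,-20],"rot":[0,0,0]},
  {"travel":[-30,70,-40],"rot":[0,0,0]},
  {"travel":[-30,125,-45],"rot":[0,0,0]},
  {"travel":[-30,175,-45],"rot":[0,0,0]},
])

```text
time_s: 12.48
ee_pos: [0.5815, 0.1248, 0.1915]
tool_rot: [-0.001, 0.707, 0.0, 0.708]
force: [0.5, -0.7, -1.4]
finger_gap: 0.0151
```

```bash
python3 - <<'E'
from h import *
st();s=snap("scene");s=snap("scene")
st();crop(s,200,180,320,270,"s12.png")
rows([((.585,.16,.175),0),((.606,.174,.17),0)])
E
```

```text
t 12.47 p [0.5815 0.1248 0.1915] F [ 0.53 -0.73 -1.4 ] M [-0.05 -0.05 -0.05] gap 0.0151
R [[0.001, -0.002, 1.0], [-0.0, 1.0, 0.002], [-1.0, -0.0, 0.001]] q [ 0.09  0.46 -0.07  1.04 -0.    0.09]
t 12.57 p [0.5815 0.1277 0.1913] F [ 0.1  -0.75 -0.32] M [-0.05 -0.02 -0.02] gap 0.0149
R [[0.001, -0.006, 1.0], [0.001, 1.0, 0.006], [-1.0, 0.001, 0.001]] q [ 0.09  0.46 -0.07  1.04  0.    0.09]
s12.png scale 6.666666666666667
travel [16.3, 32.3, 3.7] rot [0.0065, 0.0015, -0.0009]
travel [21.3, 46.1, 24.8] rot [0.0065, 0.0015, -0.0009]
```

View pics/s12.png

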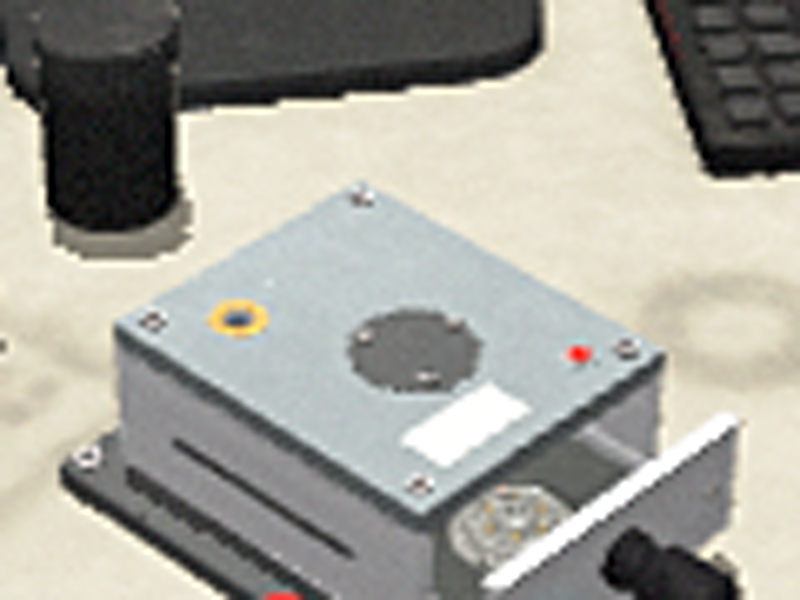

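Emit:
play_rows([
  {"travel":[10,32,10],"rot":[0.006,0,0]},
  {"travel":[20,47,25],"rot":[0.006,0,0]},
  {"travel":[32,47,25.5],"rot":[0.006,0,0]},
  {"travel":[34,47,25.5],"rot":[0.006,0,0]},
])

```text
time_s: 13.08
ee_pos: [0.6059, 0.1739, 0.1565]
tool_rot: [0.0, 0.707, 0.0, 0.707]
force: [0.2, 0.4, -0.8]
finger_gap: 0.0149
```

```bash
python3 - <<'E'
from h import *
st();s=snap("scene");s=snap("scene")
d=snap("wrist");st();crop(s,100,220,200,295,"s13.png");crop(d,220,180,340,270,"w13.png")
E
```

```text
t 13.07 p [0.6059 0.1739 0.1565] F [ 0.2   0.37 -0.79] M [-0.02  0.06 -0.  ] gap 0.0149
R [[-0.001, 0.0, 1.0], [0.0, 1.0, -0.0], [-1.0, 0.0, -0.001]] q [ 0.16  0.55 -0.01  1.01  0.    0.16]
t 13.22 p [0.6066 0.174  0.1577] F [-0.5  -0.27 -0.02] M [ 0.02  0.02 -0.06] gap 0.0147
R [[0.001, 0.0, 1.0], [0.001, 1.0, -0.0], [-1.0, 0.001, 0.001]] q [ 0.16  0.55 -0.    1.01  0.    0.16]
s13.png scale 8.0
w13.png scale 6.666666666666667
```

View pics/s13.png

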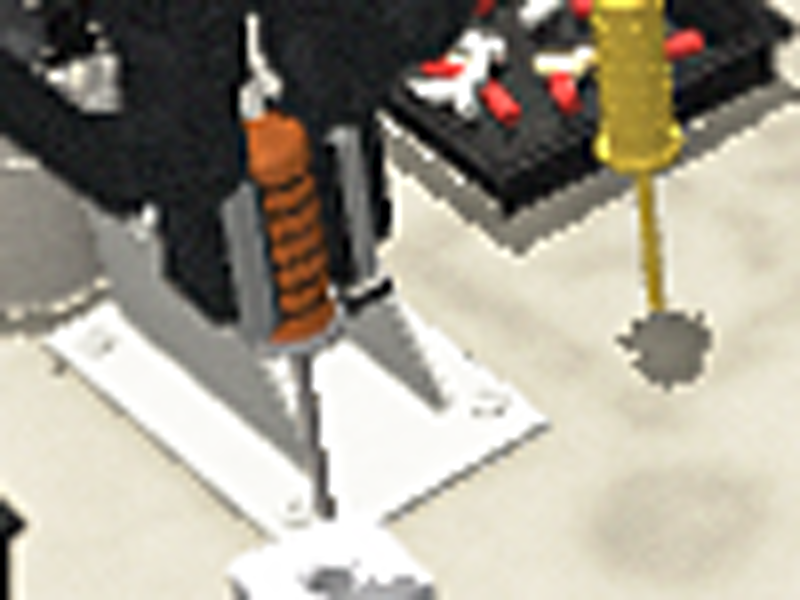

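View pics/w13.png

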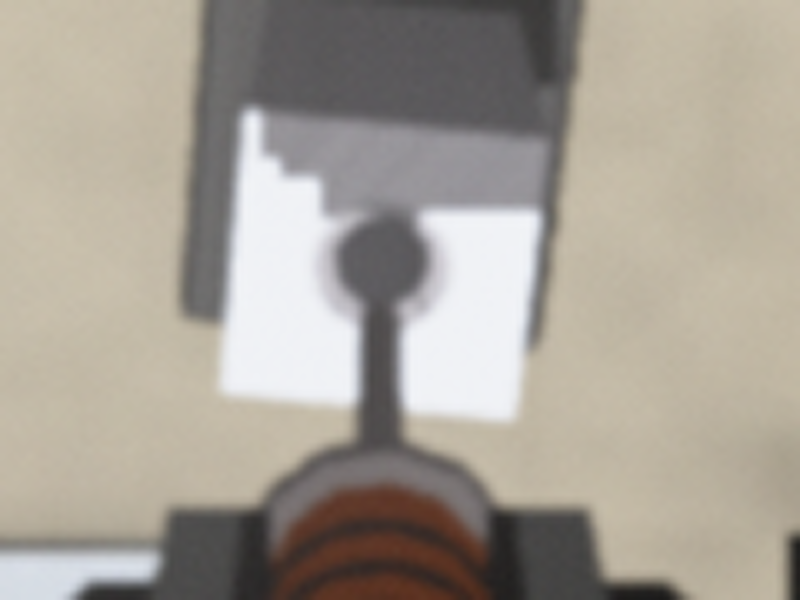

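```bash
python3 - <<'E'
from m import *
rel((324,515),(331,580),8,np.array([100,220]),(380,307),(383,262),20/3,np.array([220,180]))
E
```

```text
p [0.60687674 0.17428297 0.15799712] 
tip (array([0.60638489, 0.17338691, 0.07637935]), [np.float64(0.0005298886427575002), np.float64(0.0005298886427574501)]) 
ring (array([0.60862577, 0.17345756, 0.05695392]), [np.float64(0.0008768713736096156), np.float64(0.0008768713736096509)]) 
rel tri [  2.24087481   0.07065431 -19.42543142]
rel wrist [  1.89415914   0.32357385 -17.69712453] rel scene [  0.3691637    0.70156333 -17.69712453]
proj vertical below tip: scene [337.17393095 607.09682656]
```

Emit:
play_rows([
  {"travel":[6,0.4,1.5],"rot":[0,0,0]},
  {"travel":[14,0.4,1.5],"rot":[0,0,0]},
  {"travel":[22,0.4,1.5],"rot":[0,0,0]},
  {"travel":[30,0.4,1.5],"rot":[0,0,0]},
])

```text
time_s: 13.82
ee_pos: [0.6082, 0.1747, 0.1272]
tool_rot: [0.0, 0.707, 0.0, 0.708]
force: [-0.5, 0.1, -0.5]
finger_gap: 0.0145
```

```bash
python3 - <<'E'
from h import *
st();d=snap("wrist");st();crop(d,220,180,340,270,"w14.png")
E
```

```text
t 13.82 p [0.6082 0.1747 0.1272] F [-0.54  0.07 -0.48] M [-0.   -0.04 -0.05] gap 0.0145
R [[0.002, 0.0, 1.0], [0.001, 1.0, -0.0], [-1.0, 0.001, 0.002]] q [ 0.16  0.58 -0.04  0.95  0.    0.16]
t 13.88 p [0.6076 0.1746 0.1261] F [-1.2  -0.86 -1.68] M [0.02 0.06 0.  ] gap 0.0147
R [[0.0, 0.0, 1.0], [0.001, 1.0, -0.0], [-1.0, 0.001, 0.0]] q [ 0.16  0.58 -0.04  0.95  0.    0.16]
w14.png scale 6.666666666666667
```

View pics/w14.png

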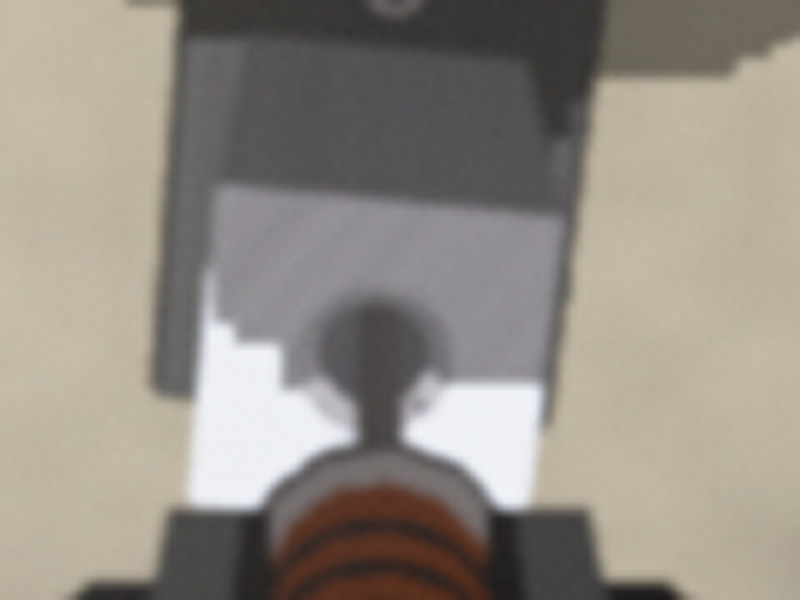

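Centred in the bore. Continue down to ~2 mm above the seat (0.093).

Emit:
play_rows([
  {"travel":[8,0,0],"rot":[0,0,0]},
  {"travel":[16,0,0],"rot":[0,0,0]},
  {"travel":[24,0,0],"rot":[0,0,0]},
  {"travel":[31,0,0],"rot":[0,0,0]},
  {"travel":[33,0,0],"rot":[0,0,0]},
])

```text
time_s: 14.5
ee_pos: [0.6074, 0.1746, 0.0925]
tool_rot: [0.0, 0.707, 0.0, 0.707]
force: [0.5, 0.1, -0.4]
finger_gap: 0.0147
```

Emit:
play_rows([
  {"travel":[1,0,0],"rot":[0,0,0]},
  {"travel":[2,0,0],"rot":[0,0,0]},
  {"travel":[2,0,0],"rot":[0,0,0]},
])

```text
time_s: 14.88
ee_pos: [0.6076, 0.1746, 0.0908]
tool_rot: [0.0, 0.707, 0.0, 0.707]
force: [-0.5, 0.5, 0.9]
finger_gap: 0.0149
```

Emit:
play_rows([
  {"travel":[0.7,0,0],"rot":[0,0,0]},
  {"travel":[1,0,0],"rot":[0,0,0]},
  {"travel":[1,0,0],"rot":[0,0,0]},
])

```text
time_s: 15.25
ee_pos: [0.6076, 0.1746, 0.0907]
tool_rot: [0.0, 0.707, 0.0, 0.707]
force: [-4.1, -1.0, 8.9]
finger_gap: 0.0148
```

```bash
python3 - <<'E'
from h import *
st();d=snap("wrist");s=snap("scene");crop(s,100,230,200,305,"s15.png")
E
```

```text
t 15.25 p [0.6076 0.1746 0.0907] F [-4.07 -0.98  8.93] M [-0.2   0.74 -0.01] gap 0.0148
R [[0.001, 0.0, 1.0], [0.001, 1.0, -0.0], [-1.0, 0.001, 0.001]] q [ 0.16  0.61 -0.08  0.87  0.    0.16]
s15.png scale 8.0
```

View pics/s15.png

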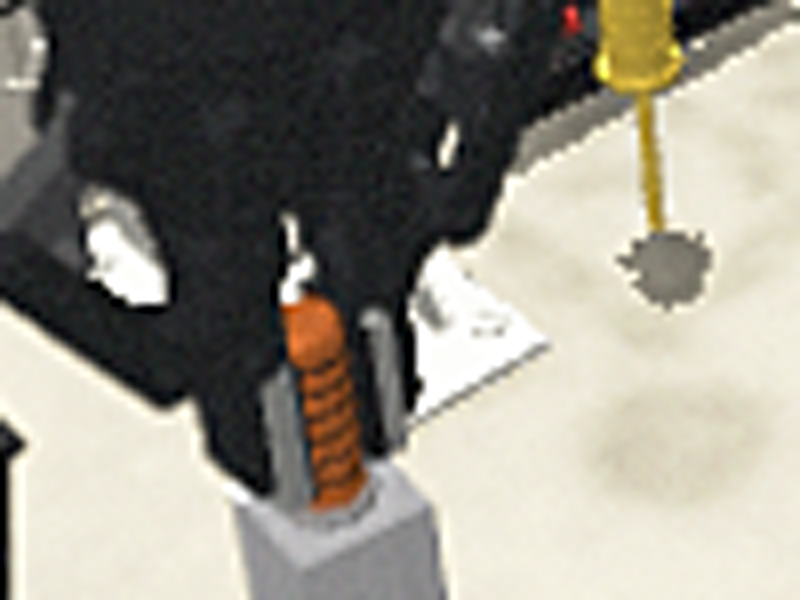

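Emit:
play_rows([
  {"travel":[0,0,0],"rot":[0,0,0]},
  {"travel":[0,0,0],"rot":[0,0,0]},
])

```text
time_s: 15.6
ee_pos: [0.6077, 0.1747, 0.0908]
tool_rot: [0.0, 0.707, 0.0, 0.707]
force: [-0.5, -0.7, 2.2]
finger_gap: 0.015
```

Emit:
play_rows([
  {"travel":[0,0,0],"rot":[0,0,0]},
  {"travel":[0,0,0],"rot":[0,0,0]},
  {"travel":[0,0,0],"rot":[0,0,0]},
  {"travel":[0,0,0],"rot":[0,0,0]},
  {"travel":[0,0,0],"rot":[0,0,0]},
], claw=0)

```text
time_s: 16.23
ee_pos: [0.6077, 0.1746, 0.0908]
tool_rot: [0.0, 0.707, 0.0, 0.707]
force: [-0.3, -0.2, 0.5]
finger_gap: 0.0855
```

Emit:
play_rows([
  {"travel":[-15,0,0],"rot":[0,0,0]},
  {"travel":[-40,0,0],"rot":[0,0,0]},
  {"travel":[-75,0,0],"rot":[0,0,0]},
  {"travel":[-105,0,-15],"rot":[0,0,0]},
  {"travel":[-120,0,-40],"rot":[0,0,0]},
])

```text
time_s: 16.85
ee_pos: [0.5685, 0.1747, 0.2136]
tool_rot: [0.001, 0.705, 0.0, 0.709]
force: [0.1, -0.0, -0.3]
finger_gap: 0.0854
```

```bash
python3 - <<'E'
from h import *
st();d=snap("wrist");s=snap("scene");crop(s,100,190,330,340,"s16.png");crop(d,0,0,560,420,"w16.png")
E
```

```text
t 16.85 p [0.5685 0.1747 0.2136] F [ 0.12 -0.02 -0.29] M [0.04 0.02 0.04] gap 0.0854
R [[0.005, 0.0, 1.0], [0.001, 1.0, -0.0], [-1.0, 0.001, 0.005]] q [ 0.18  0.44 -0.03  1.09  0.    0.18]
s16.png scale 3.4782608695652173
w16.png scale 1.4285714285714286
```

View pics/s16.png

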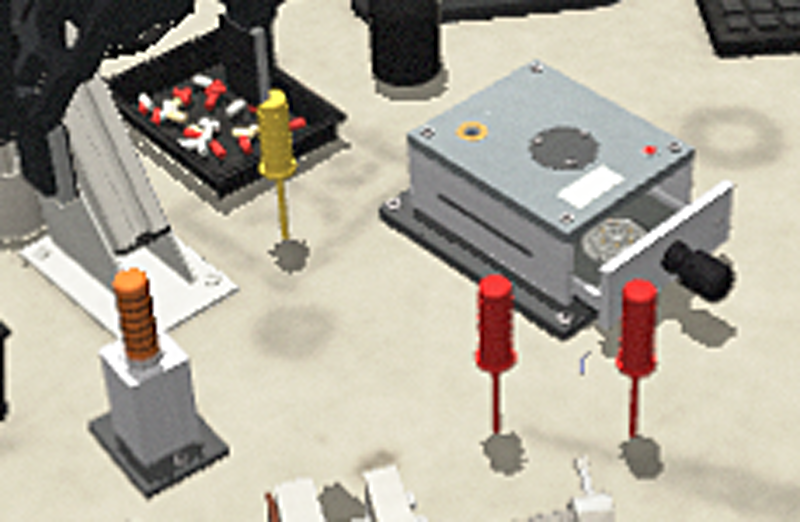

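View pics/w16.png

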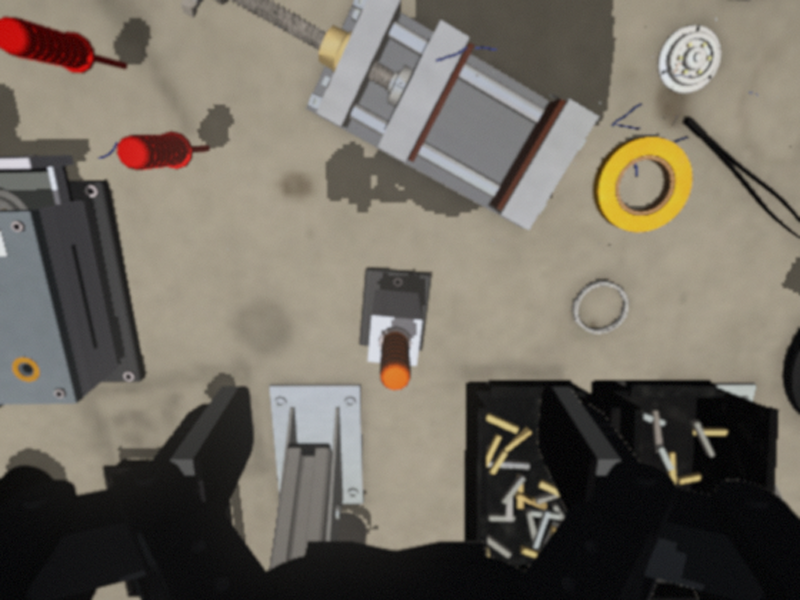

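```bash
python3 - <<'E'
from h import *
t=snap("top");s=snap("scene")
for d in (t,s): print(blobs(d,(0,170,80),(4,255,255),15), blobs(d,(174,170,80),(180,255,255),15))
crop(t,210,160,350,265,"t17.png")
S=lambda u:(np.array(u)+.5)/3.47826-.5+[100,190]
for b,tp in [((502,437),(495,285)),((640,437),(639,290))]: print(onz(s,S(b),0),onz(s,S(tp),.1))
E
```

```text
[([541.1, 59.8], [539, 56, 6, 8, 19]), ([505.0, 162.9], [501, 161, 9, 5, 21]), ([232.1, 258.2], [229, 255, 8, 8, 47]), ([263.7, 278.3], [260, 274, 9, 11, 60])] []
[([369.5, 7.4], [367, 4, 6, 8, 36]), ([181.9, 18.4], [179, 12, 7, 14, 83]), ([365.4, 33.6], [362, 31, 8, 7, 29]), ([361.8, 57.0], [360, 54, 5, 7, 25]), ([380.4, 63.3], [378, 60, 6, 8, 28]), ([358.4, 78.5], [356, 76, 6, 6, 22]), ([376.2, 85.0], [374, 82, 6, 7, 23]), ([161.0, 216.6], [159, 213, 6, 9, 30]), ([152.2, 216.9], [150, 215, 5, 5, 16]), ([241.9, 284.0], [237, 269, 11, 45, 232]), ([282.6, 285.5], [277, 271, 12, 44, 229])] []
t17.png scale 5.714285714285714
[0.49216901 0.05291447 0.        ] [0.49351624 0.05507404 0.1       ]
[0.4444327  0.00522569 0.        ] [0.44495869 0.0109991  0.1       ]
```

View pics/t17.png

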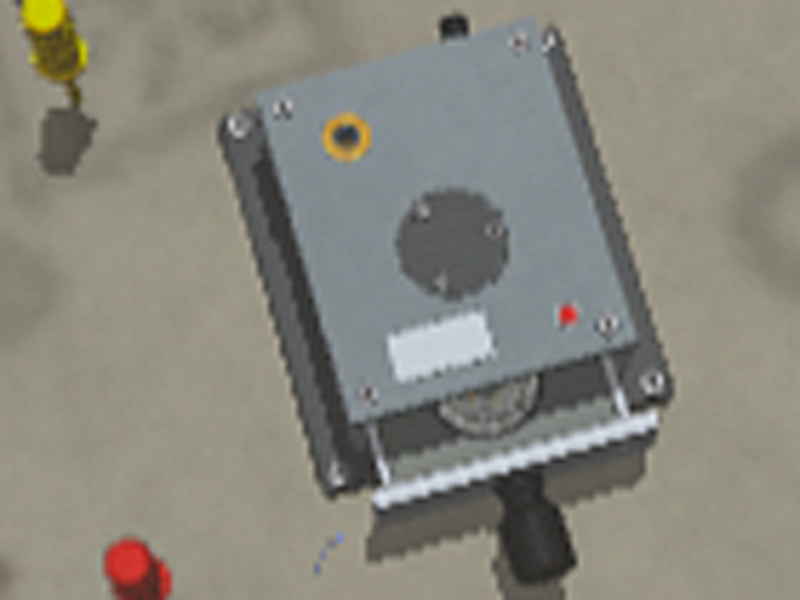

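```bash
python3 - <<'E'
from h import *
t=snap("top");s=snap("scene")
a=(np.array((542,535))+.5)/5.714-.5+[210,160]; b=(np.array((705,273))+.5)/3.478-.5+[100,190]
print(onz(t,a,.032),onz(s,b,.032),tri([ray(t,a),ray(s,b)]))
rows([((.50,.10,.215),0),((.455,.04,.21),0),((.43,-.02,.2),0),((.42,-.073,.19),0)])
st()
E
```

```text
[ 0.48104902 -0.08118537  0.032     ] [ 0.47846464 -0.07994544  0.032     ] (array([ 0.48080395, -0.08178579,  0.02954665]), [np.float64(0.0007239280518035993), np.float64(0.0007239280518035955)])
travel [-4.4, -74.6, -68.0] rot [-0.0003, 0.001, -0.0006]
travel [0.5, -134.6, -113.0] rot [-0.0003, 0.001, -0.0006]
travel [10.4, -194.6, -138.0] rot [-0.0003, 0.001, -0.0006]
travel [20.4, -247.6, -148.0] rot [-0.0003, 0.001, -0.0006]
t 17.15 p [0.5681 0.1746 0.2107] F [-0.66  0.02  0.17] M [ 0.05 -0.04  0.03] gap 0.0852
R [[0.001, 0.0, 1.0], [0.001, 1.0, -0.0], [-1.0, 0.001, 0.001]] q [ 0.17  0.45 -0.04  1.09  0.    0.18]
```

Emit:
play_rows([
  {"travel":[-5,-50,-40],"rot":[0,0,0]},
  {"travel":[-5,-100,-80],"rot":[0,0,0]},
  {"travel":[-5,-155,-115],"rot":[0,0,0]},
  {"travel":[0,-205,-138],"rot":[0,0,0]},
  {"travel":[15,-254,-145],"rot":[0,0,0]},
], claw=0.45)

```text
time_s: 17.77
ee_pos: [0.4223, -0.0812, 0.1955]
tool_rot: [0.0, 0.706, -0.0, 0.708]
force: [0.9, -1.1, -0.1]
finger_gap: 0.0466
```

Emit:
play_rows([
  {"travel":[10,0,0],"rot":[0,0,0]},
  {"travel":[10,0,0],"rot":[0,0,0]},
])

```text
time_s: 18.02
ee_pos: [0.4219, -0.081, 0.1847]
tool_rot: [0.001, 0.707, -0.0, 0.707]
force: [0.3, 0.2, -0.6]
finger_gap: 0.0473
```

```bash
python3 - <<'E'
from h import *
st();d=snap("wrist");d=snap("wrist");st();crop(d,0,0,560,420,"w18.png")
E
```

```text
t 18.02 p [ 0.4219 -0.081   0.1847] F [ 0.26  0.2  -0.58] M [-0.04  0.01 -0.04] gap 0.0473
R [[-0.0, 0.002, 1.0], [0.001, 1.0, -0.002], [-1.0, 0.001, -0.0]] q [-0.36  0.17 -0.51  0.9   0.   -0.36]
t 18.12 p [ 0.4226 -0.0804  0.1854] F [-0.11  0.4   0.23] M [-0.02  0.03 -0.02] gap 0.0472
R [[0.001, -0.0, 1.0], [0.001, 1.0, 0.0], [-1.0, 0.001, 0.001]] q [-0.36  0.17 -0.51  0.9   0.   -0.36]
w18.png scale 1.4285714285714286
```

View pics/w18.png

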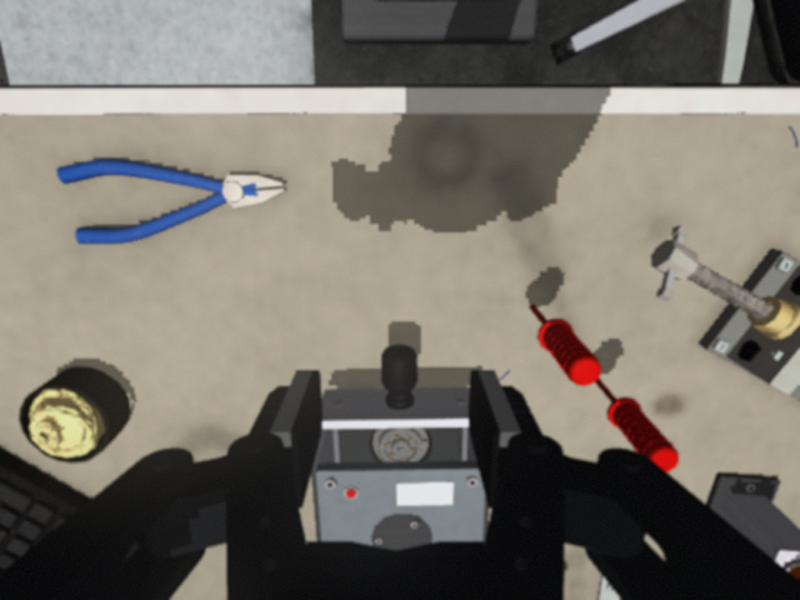

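```bash
python3 - <<'E'
from h import *
d=snap("wrist");st()
W=lambda u:(np.array(u)+.5)/1.42857-.5
print(onz(d,W((399.5,360)),.043),onz(d,W((399.5,372)),.036),onz(d,W((402,528)),.06),onz(d,W((401,398)),.032))
for u in [(322,424),(470,424)]: print(onz(d,W(u),.055))
E
```

```text
t 18.18 p [ 0.4227 -0.0803  0.1856] F [-0.42 -0.03 -0.63] M [-0.   -0.03  0.07] gap 0.0468
R [[0.002, -0.001, 1.0], [0.0, 1.0, 0.001], [-1.0, 0.0, 0.002]] q [-0.36  0.17 -0.51  0.9   0.   -0.36]
[ 0.46940653 -0.07810506  0.043     ] [ 0.48063359 -0.07800888  0.036     ] [ 0.57501694 -0.07643057  0.06      ] [ 0.50055989 -0.07698039  0.032     ]
[ 0.50461851 -0.12326641  0.055     ]
[ 0.50465847 -0.03704281  0.055     ]
```

Emit:
play_rows([
  {"travel":[30,2.5,40],"rot":[0,0,0]},
  {"travel":[70,2.5,55],"rot":[0,0,0]},
  {"travel":[85,2.5,55],"rot":[0,0,0]},
  {"travel":[90,2.5,55],"rot":[0,0,0]},
])

```text
time_s: 18.68
ee_pos: [0.4778, -0.0765, 0.095]
tool_rot: [-0.001, 0.707, 0.001, 0.707]
force: [0.5, 1.4, 0.3]
finger_gap: 0.0468
```

```bash
python3 - <<'E'
from h import *
st();d=snap("wrist");d=snap("wrist");st();crop(d,140,140,420,350,"w19.png")
W=lambda u:(np.array(u)+.5)/2.857-.5+140
E
```

```text
t 18.68 p [ 0.4778 -0.0765  0.095 ] F [0.46 1.35 0.27] M [0.01 0.01 0.02] gap 0.0468
R [[0.0, -0.003, 1.0], [0.001, 1.0, 0.003], [-1.0, 0.001, 0.0]] q [-0.31  0.37 -0.5   0.7   0.   -0.31]
t 18.77 p [ 0.4781 -0.077   0.0959] F [0.02 0.13 1.85] M [ 0.    0.   -0.04] gap 0.0473
R [[0.002, -0.002, 1.0], [0.001, 1.0, 0.002], [-1.0, 0.001, 0.002]] q [-0.31  0.37 -0.5   0.7   0.   -0.31]
w19.png scale 2.857142857142857
```

View pics/w19.png

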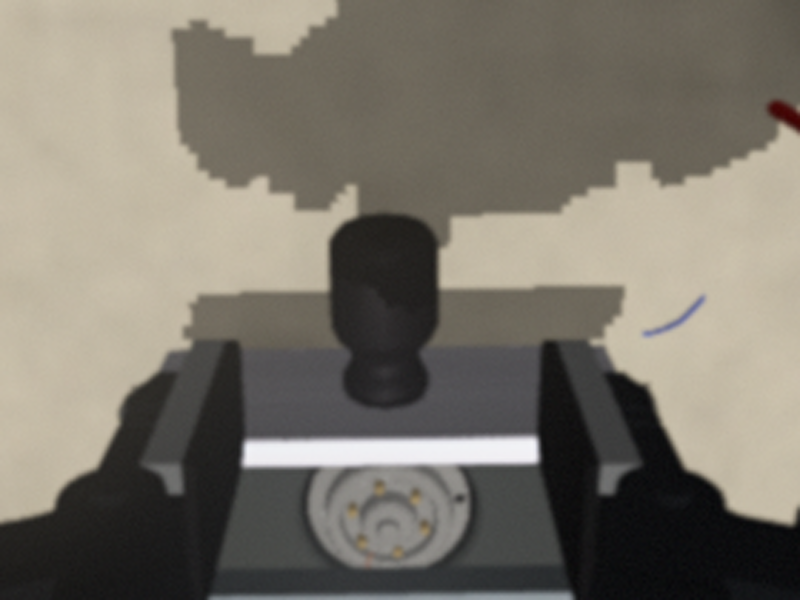

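```bash
python3 - <<'E'
from h import *
d=snap("wrist")
W=lambda u:(np.array(u)+.5)/2.857-.5+140
print("front top edge",onz(d,W((384,222)),.040),"back edge top",onz(d,W((384,345)),.043),onz(d,W((384,440)),.055))
E
```

```text
front top edge [ 0.46385874 -0.07869897  0.04      ] back edge top [ 0.48811747 -0.07869062  0.043     ] [ 0.50174007 -0.07862667  0.055     ]
```

Emit:
play_rows([
  {"travel":[18,-1.2,-0.5],"rot":[0,0,0]},
  {"travel":[36,-1.2,-0.5],"rot":[0,0,0]},
  {"travel":[52,-1.2,-0.5],"rot":[0,0,0]},
  {"travel":[61,-1.2,-0.5],"rot":[0,0,0]},
  {"travel":[61,-1.2,-0.5],"rot":[0,0,0]},
])

```text
time_s: 19.45
ee_pos: [0.4781, -0.0785, 0.0356]
tool_rot: [-0.001, 0.706, 0.001, 0.708]
force: [-0.2, -0.2, 1.7]
finger_gap: 0.047
```

Emit:
play_rows([
  {"travel":[0,0,0],"rot":[0,0,0]},
  {"travel":[0,0,0],"rot":[0,0,0]},
  {"travel":[0,0,0],"rot":[0,0,0]},
  {"travel":[0,0,0],"rot":[0,0,0]},
], claw=1, grip_force=30)

```text
time_s: 19.95
ee_pos: [0.4786, -0.0782, 0.0364]
tool_rot: [-0.001, 0.706, 0.001, 0.708]
force: [-1.3, 3.5, 5.1]
finger_gap: 0.0208
```

```bash
python3 - <<'E'
from h import *
st();d=snap("wrist");s=snap("scene");crop(d,140,140,420,350,"w20.png")
E
```

```text
t 19.95 p [ 0.4786 -0.0782  0.0364] F [-1.31  3.5   5.09] M [0.6  0.11 0.09] gap 0.0208
R [[0.004, -0.002, 1.0], [0.001, 1.0, 0.002], [-1.0, 0.001, 0.004]] q [-0.31  0.46 -0.56  0.55  0.   -0.32]
w20.png scale 2.857142857142857
```

View pics/w20.png

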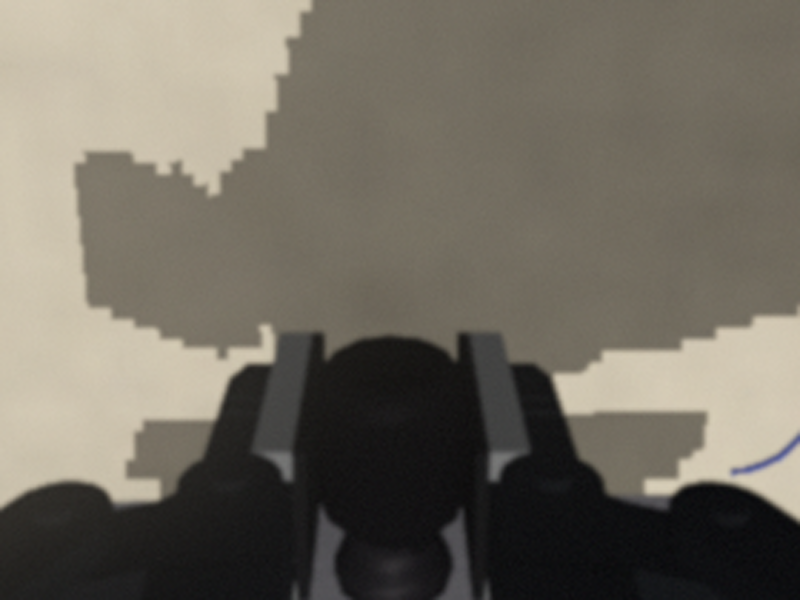

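Emit:
play_rows([
  {"travel":[0,0,-3],"rot":[0,0,0]},
  {"travel":[0,0,-7],"rot":[0,0,0]},
  {"travel":[0,0,-11],"rot":[0,0,0]},
  {"travel":[0,0,-15],"rot":[0,0,0]},
  {"travel":[0,0,-19],"rot":[0,0,0]},
])

```text
time_s: 20.68
ee_pos: [0.4595, -0.0784, 0.0365]
tool_rot: [-0.001, 0.706, 0.001, 0.709]
force: [1.6, 0.1, 0.1]
finger_gap: 0.0209
```

Emit:
play_rows([
  {"travel":[0,0,-4],"rot":[0,0,0]},
  {"travel":[0,0,-8],"rot":[0,0,0]},
  {"travel":[0,0,-12],"rot":[0,0,0]},
  {"travel":[0,0,-15],"rot":[0,0,0]},
  {"travel":[0,0,-17],"rot":[0,0,0]},
])

```text
time_s: 21.3
ee_pos: [0.4424, -0.0786, 0.0365]
tool_rot: [-0.001, 0.706, 0.001, 0.709]
force: [1.6, -1.8, 0.4]
finger_gap: 0.0206
```

```bash
python3 - <<'E'
from h import *
st()
E
```

```text
t 21.3 p [ 0.4424 -0.0786  0.0365] F [ 1.56 -1.77  0.35] M [-0.37 -0.36  0.15] gap 0.0206
R [[0.005, -0.002, 1.0], [0.0, 1.0, 0.002], [-1.0, 0.0, 0.005]] q [-0.34  0.41 -0.66  0.5   0.   -0.34]
```

Moved 36.2 mm; creep on to the stop, watching the force.

Emit:
play_rows([
  {"travel":[0,0,-1.5],"rot":[0,0,0]},
  {"travel":[0,0,-2.5],"rot":[0,0,0]},
  {"travel":[0,0,-2.5],"rot":[0,0,0]},
])

```text
time_s: 21.68
ee_pos: [0.4405, -0.0787, 0.0365]
tool_rot: [-0.001, 0.705, 0.001, 0.709]
force: [4.1, -1.3, -3.4]
finger_gap: 0.0208
```

Emit:
play_rows([
  {"travel":[0,0,-1],"rot":[0,0,0]},
  {"travel":[0,0,-2],"rot":[0,0,0]},
  {"travel":[0,0,-2],"rot":[0,0,0]},
])

```text
time_s: 22.05
ee_pos: [0.4404, -0.0787, 0.0366]
tool_rot: [-0.001, 0.704, 0.001, 0.71]
force: [9.7, 0.8, -9.5]
finger_gap: 0.021
```

Emit:
play_rows([
  {"travel":[0,0,0],"rot":[0,0.003,0]},
  {"travel":[0,0,0],"rot":[0,0.003,0]},
])

```text
time_s: 22.3
ee_pos: [0.4405, -0.0787, 0.0365]
tool_rot: [-0.001, 0.705, 0.001, 0.709]
force: [3.8, -0.4, -4.5]
finger_gap: 0.0207
```

Emit:
play_rows([
  {"travel":[0,0,0],"rot":[0,0,0]},
  {"travel":[0,0,0],"rot":[0,0,0]},
  {"travel":[0,0,0],"rot":[0,0,0]},
  {"travel":[0,0,0],"rot":[0,0,0]},
], claw=0.45)

```text
time_s: 22.8
ee_pos: [0.4403, -0.0786, 0.0365]
tool_rot: [-0.001, 0.705, 0.001, 0.709]
force: [0.2, 0.5, -0.1]
finger_gap: 0.0472
```

Emit:
play_rows([
  {"travel":[-15,0,0],"rot":[0,0,0]},
  {"travel":[-40,0,0],"rot":[0,0,0]},
  {"travel":[-80,0,0],"rot":[0,0,0]},
  {"travel":[-120,0,-15],"rot":[0,0,0]},
  {"travel":[-150,0,-40],"rot":[0,0,0]},
])

```text
time_s: 23.42
ee_pos: [0.3996, -0.079, 0.1879]
tool_rot: [-0.001, 0.705, 0.001, 0.71]
force: [-0.1, 0.1, -0.5]
finger_gap: 0.047
```

```bash
python3 - <<'E'
from h import *
st();d=snap("wrist");d=snap("wrist");s=snap("scene");st();crop(s,100,190,330,340,"s21.png");crop(d,0,0,560,420,"w21.png")
E
```

```text
t 23.43 p [ 0.3996 -0.079   0.1879] F [-0.11  0.09 -0.49] M [-0.02 -0.04  0.04] gap 0.047
R [[0.007, -0.003, 1.0], [0.0, 1.0, 0.003], [-1.0, -0.0, 0.007]] q [-0.38  0.12 -0.56  0.89  0.   -0.38]
t 23.57 p [ 0.3997 -0.0791  0.1874] F [-0.23 -0.33 -0.71] M [ 0.01  0.01 -0.02] gap 0.0469
R [[0.008, -0.002, 1.0], [-0.0, 1.0, 0.002], [-1.0, -0.0, 0.008]] q [-0.38  0.12 -0.56  0.88  0.   -0.38]
s21.png scale 3.4782608695652173
w21.png scale 1.4285714285714286
```

View pics/s21.png

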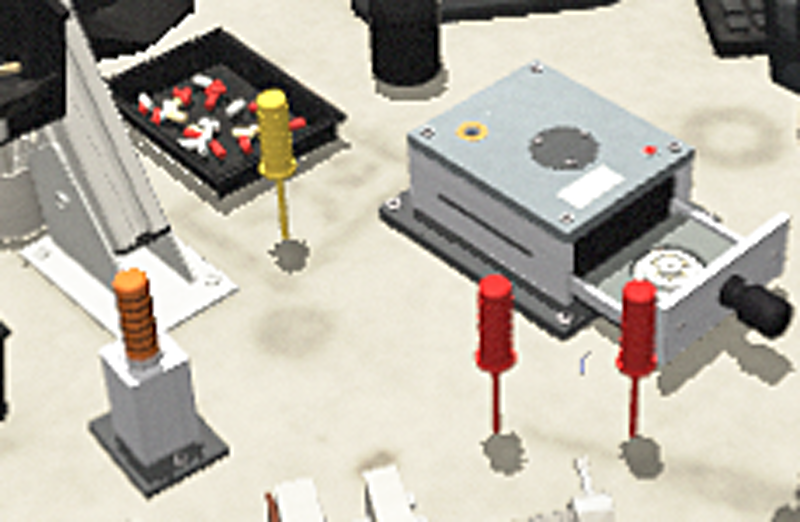

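View pics/w21.png

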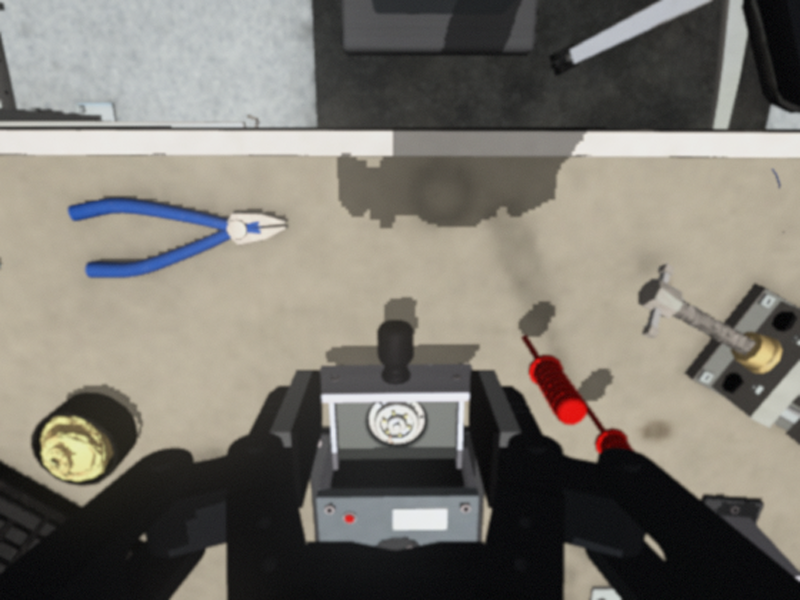

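```bash
python3 - <<'E'
from h import *
s=snap("scene");d=snap("wrist")
S=lambda u:(np.array(u)+.5)/3.47826-.5+[100,190]
print(onz(s,S((763,306)),.032),onz(s,S((705,273)),.032), "sensor", onz(s,S((670,266)),.03),onz(d,(396/1.4286,421/1.4286),.03),"knob",onz(d,(395/1.4286,345/1.4286),.036))
bot.sign_off()
E
```

```text
[ 0.44129956 -0.08184136  0.032     ] [ 0.47849432 -0.07993805  0.032     ] sensor [ 0.49635832 -0.07290115  0.03      ] [ 0.49753097 -0.07848275  0.03      ] knob [ 0.44174142 -0.07922999  0.036     ]
the job is handed in; nothing more can be done
```

The job is done and handed in at about 24 s, in the order asked.

- **Release:** I took the orange pin from its block and lowered it through the access hole. It met the latch about 20 to 21 mm below the cover's top. I pressed it down until the drawer let go, with a highest reading of about 10 N. I held it there for about a second while the drawer crept out.
- **Pin:** It went back into its block to the same height as at the start, to 0.1 mm. It was pressed down with about 9 N and then let go, and the later pictures show it upright with the flange on the block.
- **Drawer:** I pulled it out by its knob another 38.2 mm. There the pull rose to about 10 N with no more movement, which is the stop. In the scene picture the knob had moved 37 mm between the sprung and final positions; about 38 mm is expected.
- **Sensor:** It lies in its nest. In the wrist picture it is 56 mm behind the knob's middle, against the 63.5 mm given, and in the scene picture 55 mm. I put this down to my rough pixel picks and assumed heights. In the pictures it sits flat and centred in the pocket.
- **Clearance:** The gripper was open, raised and touching nothing. The red and yellow look-alikes were not touched.

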